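# Pack the two-tier vanity tray

### The arm

A 6-joint arm with a two-finger parallel gripper is mounted at the origin on the work surface. World frame = base frame: x ahead of the robot, y to its left, z up, the work surface at z = 0. Lengths are in m, angles in rad, forces in N, time in s.
With the tool pointing down it reaches from about 0.35 to 0.875 m from the base axis. Payload 4.2 kg.
Tool frame: the origin (TCP) lies midway between the tips of the shut fingers; the grasp point (between the pads) lies manip.grip_point_offset behind it (manip.grip_point_offset is the distance from the TCP to the grasp point, in m); z points along the fingers, y is the direction in which the jaws open and shut (so a half turn about z gives the same grasp; the last joint's range is limited). The gripper opens to 85 mm and grips with 20 to 120 N. Pads are 22 mm wide; open, the fingers measure 114 mm over their backs; the gripper's body (76 mm by 85 mm) begins 54 mm behind the grasp point. The pads swing forward as they close: fully open they stand 13 mm farther back than shut.
Start: joints at [1.587, 0.385, 0.008, 0, -1.194, -0.259], TCP at [0.15, 0.607, 0.198] pointing down, gripper open.
Joint ranges: [-3.14, 3.14], [-1.21, 2.06], [-1.07, 1.41], [-3.16, 2.05], [-2.99, -0.16], [-3.1, 3.1]. Speed limits (rad/s): [2.79, 2.79, 3.14, 3.14, 3.14, 3.14].

### API

Orientations are given as a rotation vector (axis times angle).
In Python, from station import readout, optics, job, spotter, manip gives the robot as it stands.
- The arm moves only by the shell command python3 -m creep 'ROWS' [OPENING]. ROWS is JSON, a list of rows, each a list of 6 numbers: the shift along the tool's x, y, z normalised to -1 to 1, where 1 is 120 mm, then the turn, a rotation vector about the tool's x, y, z normalised to -1 to 1, where 1 is 180 degrees. A call has 1 to 10 rows; each row is the pose to reach, as a shift and turn from the pose commanded when the call began, along the tool's axes at that moment, turning the shorter way round; what a row does not reach only later rows make up. A row lasts 1/12 s, in which the tool goes at most 41.7 mm and 7.16 degrees, less where a joint would pass 70% of its speed; a pose out of reach is approached as far as the arm can. A call with a number of a shift or a turn outside -1 to 1 is refused whole. A call with a gripper value outside its range is refused whole. OPENING is the opening, from 0 (shut) to 1 (fully open), set as the call begins (- or left out, the last holds). The fingers move at their own pace and stop on an object; the grip force is fixed at half the most. Time passes only in rows, so rows that repeat a pose let the fingers close. It gives the time, the measured TCP pose, the force and the opening at its end, in the units of the state.
- readout.get_obs(): the state, without advancing time (a new reading comes with each control period).
- optics.get_image(name): name is "side" or "top" or "wrist"; returns a dict with "frame" (400x640x3 uint8, red, green, blue), "fx", "fy", "cx", "cy" (pixels), "camera_from_world" (4x4, takes a point from world to camera coordinates). Camera axes: x right, y up, looking along -z (the intrinsics and any distortion apply to the point x, -y, -z); pixel columns grow to the right and rows downward; lengths in m; the calibration is good to about 2 mm. A picture is of the moment at which its call begins. There is no depth.
- job.sign_off(): hands the job in, once; it reports no verdict.
Trained networks look in the newest picture that a camera, given by its name, has taken for a name from the list of things; names that differ only in an ending like _2 or _b are one class to them, and where a whole thing is asked for, a point or a joint stands for the part that bears it (a point fixed in the world has none). Each returns a list of dicts, best first, with "confidence" (0 to 1); they miss things now and then, are a little off and sometimes report something else, mostly with a low value. They report only what shows in the picture. A call takes as long as a camera call.
- spotter.cut_out(camera, thing): "mask" (400x640 bool, what is visible of it) and "location" ([row, column] in pixels, amid what is visible of it).
- spotter.pinpoint(camera, thing): "location" ([row, column] in pixels: a listed point, or the origin of a listed thing).
The state is a dict: "t": time; "qpos": joint angles; "joint_velocities": joint speeds; "joint_torque": joint torques, N m; "tool_pos": TCP position; "orientation": TCP orientation; "wrist_force": force on the tool from outside, world axes, zero at the start; "moment": the same for the moment, N m; "grip_width": finger opening in m.
Only numpy, scipy, OpenCV 4.12 (cv2) and the standard library are available. Lean on these libraries where they do the work, as an engineer would, in place of code of your own. Each camera call takes 0.05 s, during which the arm holds its last target.

### The job

Pack the two-tier vanity tray: first stand the small round cream jar in the narrow bay of the lower tray and lay the eyelash curler in its wide bay, both flat on the floor and the same side up as now, then set the handled upper tray gently and squarely on top of the lower one. After that, stand the short lipstick upright in the upper tray's round cup and lay the rectangular powder compact flat, same side up, in the open half on the other side of the handle. The wide tin, the tall mascara tube, the pump bottle and the brush canister do not belong in it: leave them standing where they are.

Things in the scene. Friction and masses are not known exactly. Their poses are not given: they have to be found in the camera images.
- lower_tray: White ceramic open tray, no handle, fixed to the table, 184 (x) x 150 (y) x 40 mm high; walls 6, floor 6 mm thick. Origin: centre of underside, z up. A ridge (6 mm thick, top 22 mm above the underside) along y at x = +17 mm parts the narrow bay (x +20 to +86 mm) from the wide bay (x -86 to +14 mm); both span y -69 to +69 mm. Stands left or right.
- upper_tray: Loose white tray, 450 g, 200 (x) x 166 (y) x 20 mm, floor 6 mm, flat below. Origin: centre of underside, z up. Handle: wooden bar 14 x 14, 86 mm long along y at x = 0, z 56 to 70 mm, on posts at y = +-32. Cup at x = +52, y = 0: 44 mm inside, 52 outside, rim at z 35. Open half: x -94 to -6, y -77 to +77. Stacked, it rests on the lower rim, 8 mm overhang, either way round.
- jar: Small round cream jar, amber glass with a white lid, 44 mm across (lid; body 40 to 42 mm), 28 mm high, about 60 g. Origin: centre of its underside, z up.
- compact: Flat black rectangular powder compact with a thin brass seam, 72 (its x) x 46 (its y) x 22 mm high, about 50 g. Origin: centre of its underside, z up.
- lipstick: Short black lipstick tube standing upright, 24 mm across, 72 mm high, brass band at 28 mm, about 35 g. Origin: centre of its underside, z up.
- curler: Steel eyelash curler lying flat, 110 mm along its x, 48 mm wide, about 50 g. Origin: under the middle of its neck, z up. The neck is a straight bar 14 mm wide (y) and 14 mm high, free for gripping from x = -23 to +26 mm; the finger loops (6 mm high) reach to x = -58 mm, the curved clamp head (17 mm high) to x = +55 mm.
- tin: Look-alike that stays: wide round aluminium tin, 66 mm across, 40 mm high. Origin: centre of its underside.
- mascara: Look-alike that stays: tall thin black mascara tube standing upright, 20 mm across, 115 mm high. Origin: centre of its underside.
- pump_bottle: Bystander: frosted plastic pump bottle with a closed white press-top, 58 mm across, 141 mm high. Origin: centre of its underside.
- canister: Bystander: aluminium brush canister, 72 mm across, 100 mm high, brushes reaching up to 175 mm. Origin: centre of its underside.

How it is judged:
By the outcome, as a careful person would: the job done as asked, in the order asked, and still so for the second after the job is handed in, with the robot touching nothing.
It also fails if it takes over 144 s, if anything falls off the work surface, if the arm or the gripper's body presses on something with over 40 N, if the wrist force passes 120 N, or if a joint passes its speed limit or range.

## Working session

There is one attempt and no reset: what is moved stays moved. The work goes in short steps, Python scripts to look and compute and a shell command to move; the robot and the scene stay as the last step left them, time stands still between calls to the robot, and variables do not carry over. Pictures are saved under pics/ and viewed, and the job is handed in when it is done.

```bash
ls; mkdir -p pics
python3 - <<'E'
from station import readout, optics, job, spotter, manip
import cv2
print(readout.get_obs()); print(manip.grip_point_offset)
for n in ("side","top","wrist"):
    d=optics.get_image(n); cv2.imwrite(f"pics/{n}0.png",d["frame"][:,:,::-1]); print(n,{k:v for k,v in d.items() if k!="frame"})
E
```

```text
pics
{'t': 0.0, 'qpos': array([ 1.58662820e+00,  3.85580591e-01,  6.60821440e-03, -4.64058893e-04,
       -1.19397809e+00, -2.58613428e-01]), 'joint_velocities': array([-0.00066512,  0.00056767,  0.00038022, -0.00024256, -0.00075747,
       -0.00011354]), 'joint_torque': array([-1.80166619e-03, -3.92291522e+01,  1.88399148e+01,  4.18613032e+00,
       -4.56679700e-03,  4.53997373e-07]), 'tool_pos': array([0.15008166, 0.6060403 , 0.19700544]), 'orientation': array([ 3.11626493e+00, -3.80425705e-01, -2.08130854e-04]), 'wrist_force': array([-0.47858232,  0.59992748, -0.44597855]), 'moment': array([-0.02966865, -0.03075854,  0.01873514]), 'grip_width': 0.08525018787765488}
0.0187
side {'fx': 376.9025677658354, 'fy': 376.9025677658354, 'cx': 320.86233952905627, 'cy': 200.37312230605073, 'camera_from_world': array([[ 0.6949946 , -0.71874632, -0.01965273, -0.44315105],
       [ 0.5458347 ,  0.50961109,  0.66510226, -0.36602197],
       [-0.46802455, -0.47296962,  0.74649364, -0.65515355],
       [ 0.        ,  0.        ,  0.        ,  1.        ]])}
top {'fx': 479.5118602009123, 'fy': 479.5118602009123, 'cx': 313.24927116015095, 'cy': 195.92205501263038, 'camera_from_world': array([[ 0.02169289, -0.99974826,  0.00573059, -0.01427497],
       [ 0.99781491,  0.02200804,  0.06229815, -0.63226256],
       [-0.06240858,  0.00436664,  0.99804113, -1.12986341],
       [ 0.        ,  0.        ,  0.        ,  1.        ]])}
wrist {'fx': 307.58939607755786, 'fy': 307.58939607755786, 'cx': 320.3567436669883, 'cy': 199.7792995689828, 'camera_from_world': array([[-0.23968297, -0.97084758,  0.00265476,  0.62416585],
       [ 0.92931919, -0.23021996, -0.28872929,  0.03770178],
       [ 0.28092332, -0.06673638,  0.9574071 , -0.3792899 ],
       [ 0.        ,  0.        ,  0.        ,  1.        ]])}
```

View pics/top0.png

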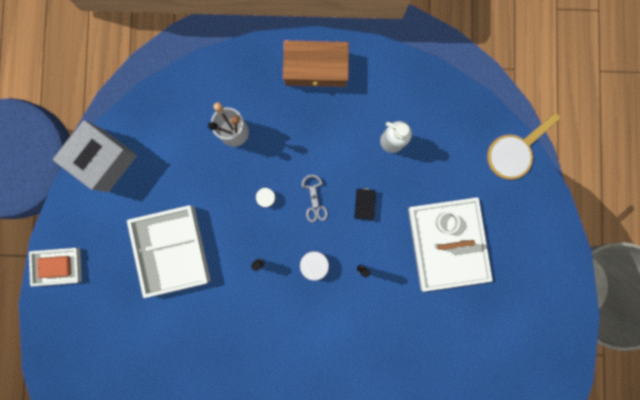

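View pics/side0.png

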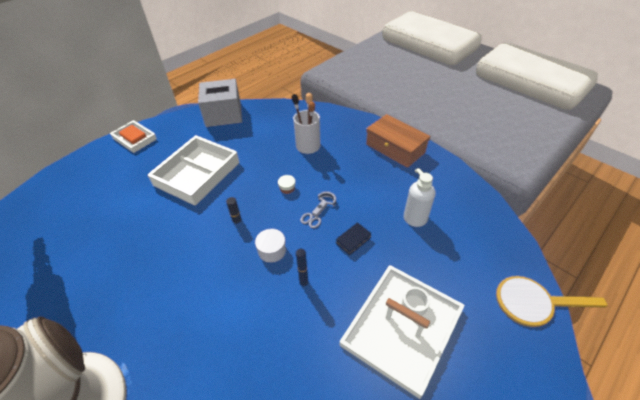

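View pics/wrist0.png

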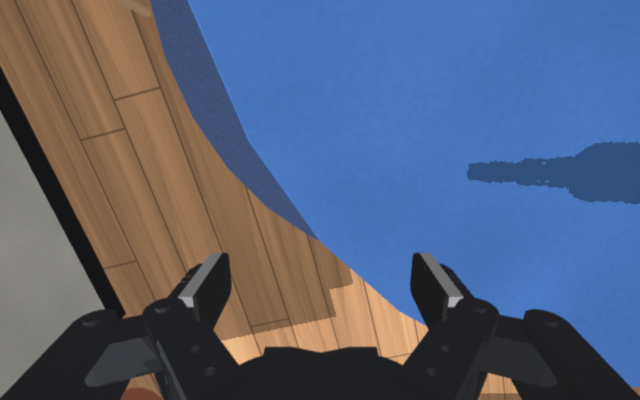

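```bash
cat > h.py <<'E'
from station import readout, optics, job, spotter, manip
import numpy as np, cv2
from scipy.optimize import minimize
from scipy.spatial.transform import Rotation as R
def proj(d,P):
    T=d["camera_from_world"];P=np.atleast_2d(P);c=P@T[:3,:3].T+T[:3,3]
    return np.c_[d["cx"]+d["fx"]*c[:,0]/-c[:,2], d["cy"]+d["fy"]*c[:,1]/c[:,2]]
def unproj(d,rc,z):
    r,c=rc;T=d["camera_from_world"];v=np.array([(c-d["cx"])/d["fx"],-(r-d["cy"])/d["fy"],-1.])
    w=T[:3,:3].T@v;o=-T[:3,:3].T@T[:3,3];return o+w*(z-o[2])/w[2]
def box(x0,x1,y0,y1,z0,z1): return np.array([[x,y,z] for x in(x0,x1) for y in(y0,y1) for z in(z0,z1)])
def cyl(r,z0,z1,cx=0,cy=0,r1=None):
    a=np.linspace(0,2*np.pi,40,endpoint=False);r1=r1 or r
    return np.r_[np.c_[cx+r*np.cos(a),cy+r*np.sin(a),0*a+z0],np.c_[cx+r1*np.cos(a),cy+r1*np.sin(a),0*a+z1]]
M={'lower_tray':[box(-.092,.092,-.075,.075,0,.04)],
'upper_tray':[box(-.1,.1,-.083,.083,0,.02),box(-.007,.007,-.043,.043,.056,.07),box(-.007,.007,-.039,-.025,0,.06),box(-.007,.007,.025,.039,0,.06),cyl(.026,0,.035,.052,0)],
'jar':[cyl(.021,0,.018),cyl(.022,.016,.028)],'compact':[box(-.036,.036,-.023,.023,0,.022)],'lipstick':[cyl(.012,0,.072)],
'tin':[cyl(.033,0,.04)],'mascara':[cyl(.01,0,.115)],'pump_bottle':[cyl(.029,0,.1)],'canister':[cyl(.036,0,.1)],
}
def render(d,parts,x,y,yaw,z=0,s=4):
    m=np.zeros((400*s,640*s),np.uint8);c,sn=np.cos(yaw),np.sin(yaw)
    for p in parts:
        q=np.c_[c*p[:,0]-sn*p[:,1]+x,sn*p[:,0]+c*p[:,1]+y,p[:,2]+z]
        h=cv2.convexHull(((proj(d,q)+.5)*s).astype(np.float32))
        cv2.fillConvexPoly(m,np.round(h).astype(np.int32),1)
    return cv2.resize(m.astype(np.float32),(640,400),interpolation=cv2.INTER_AREA)
def fit(views,parts,p0,z=0,yaw=True):
    def cost(p):
        t=0
        for d,mk in views:
            r=render(d,parts,p[0]/100,p[1]/100,p[2] if yaw else 0,z);t+=np.abs(r-mk).sum()/mk.sum()
        return t
    p=np.array([p0[0]*100,p0[1]*100,p0[2]])
    for st in (1,.3):
        S=np.array([p,p+[st,0,0],p+[0,st,0],p+[0,0,.2*st]])
        r=minimize(cost,p,method='Nelder-Mead',options=dict(initial_simplex=S,xatol=1e-3,fatol=1e-4));p=r.x
    return p[0]/100,p[1]/100,p[2],r.fun
E
python3 - <<'E'
from h import *
import pickle
out={}
for cam in('top','side'):
    d=optics.get_image(cam);out[cam]=d
    for n in list(M)+['curler']:
        L=spotter.cut_out(cam,n);out[cam,n]=L
        print(cam,n,[(round(l['confidence'],2),np.round(l['location']).tolist(),int(l['mask'].sum())) for l in L[:3]], unproj(d,L[0]['location'],0.01).round(3) if L else '')
pickle.dump(out,open('m.pkl','wb'))
E
```

```text
top lower_tray [(0.9, [248.0, 172.0], 5393)] [0.5   0.336 0.01 ]
top upper_tray [(0.72, [245.0, 449.0], 6010)] [ 0.523 -0.329  0.01 ]
top jar [(0.75, [195.0, 264.0], 236)] [0.633 0.117 0.01 ]
top compact [(0.65, [204.0, 367.0], 595)] [ 0.616 -0.13   0.01 ]
top lipstick [(0.7, [244.0, 449.0], 5870), (0.68, [262.0, 259.0], 111)] [ 0.526 -0.329  0.01 ]
top tin [(0.85, [265.0, 320.0], 632)] [ 0.468 -0.021  0.01 ]
top mascara [(0.55, [274.0, 364.0], 125)] [ 0.45  -0.125  0.01 ]
top pump_bottle [(0.8, [136.0, 394.0], 749)] [ 0.784 -0.195  0.01 ]
top canister [(0.6, [124.0, 229.0], 1180)] [0.804 0.209 0.01 ]
top curler [(0.73, [195.0, 316.0], 220)] [ 0.636 -0.006  0.01 ]
side lower_tray [(0.92, [168.0, 195.0], 3559)] [0.497 0.352 0.01 ]
side upper_tray [(0.69, [326.0, 401.0], 9036), (0.28, [169.0, 193.0], 3547)] [ 0.519 -0.332  0.01 ]
side jar [(0.65, [183.0, 286.0], 239)] [0.63  0.123 0.01 ]
side compact [(0.64, [242.0, 354.0], 677)] [ 0.609 -0.134  0.01 ]
side lipstick [(0.72, [213.0, 231.0], 273)] [0.466 0.145 0.01 ]
side tin [(0.65, [244.0, 272.0], 789)] [ 0.474 -0.001  0.01 ]
side mascara [(0.66, [264.0, 305.0], 325)] [ 0.49  -0.096  0.01 ]
side pump_bottle [(0.91, [198.0, 418.0], 1199), (0.4, [203.0, 321.0], 300)] [ 0.822 -0.165  0.01 ]
side canister [(0.82, [126.0, 306.0], 1152)] [0.839 0.26  0.01 ]
side curler [(0.56, [208.0, 318.0], 370)] [ 0.625 -0.002  0.01 ]
```

Run:
```python
from h import *
import pickle
o=pickle.load(open('m.pkl','rb'))
res={}
for n in M:
    v=[]
    for cam in('top','side'):
        L=o[cam,n]; k=1 if (cam,n)==('top','lipstick') else 0
        v.append((o[cam],L[k]['mask'].astype(np.float32)))
    k=1 if n=='lipstick' else 0
    p=unproj(o['top'],o['top',n][k]['location'],.02)
    rnd=n in('jar','lipstick','tin','mascara','pump_bottle','canister')
    c=[]
    for y0 in ([0] if rnd else [0.05,1.5] if n in('compact',) else ([.1,.1+np.pi] if n=='upper_tray' else [.1])):
        both=fit(v,M[n],(p[0],p[1],y0),yaw=not rnd); 
        print(n,'both',np.round(both,4),*[np.round(fit([w],M[n],both[:3],yaw=not rnd),4) for w in v])
```

```text
lower_tray both [0.4946 0.3392 0.2531 0.0596] [0.4962 0.3391 0.2552 0.0191] [0.4919 0.339  0.2544 0.0206]
upper_tray both [ 0.5259 -0.3306  0.1661  0.051 ] [ 0.527  -0.3303  0.1672  0.0149] [ 0.5239 -0.3312  0.1684  0.0184]
upper_tray both [ 0.5259 -0.3306  3.3077  0.051 ] [ 0.527  -0.3303  3.3088  0.0149] [ 0.5239 -0.3312  3.31    0.0184]
jar both [0.6261 0.1146 0.1026 0.3762] [0.6284 0.1147 0.1837 0.1962] [0.6261 0.1147 0.1146 0.1718]
compact both [ 0.6169 -0.1246 -0.0251  0.1991] [ 0.6187 -0.1242 -0.0668  0.0707] [ 0.6139 -0.1251 -0.0437  0.0636]
compact both [ 0.6168 -0.1246  3.1168  0.201 ] [ 0.6189 -0.124   3.0572  0.0716] [ 0.6147 -0.1254  3.0991  0.063 ]
lipstick both [0.4678 0.1278 0.0773 0.2899] [0.4693 0.1272 0.1278 0.1729] [0.4674 0.1276 0.1932 0.084 ]
tin both [ 0.4688 -0.0054 -0.1685  0.176 ] [ 0.4701 -0.0059 -0.1017  0.0522] [ 0.4676 -0.005  -0.0076  0.0949]
mascara both [ 0.4613 -0.1184 -0.1123  0.3397] [ 0.4625 -0.118  -0.026   0.0985] [ 0.4599 -0.1182 -0.1249  0.1435]
pump_bottle both [ 0.7743 -0.1901  0.1905  0.2183] [ 0.775  -0.1908  0.2747  0.0656] [ 0.7742 -0.1896  0.3429  0.1422]
canister both [0.7873 0.199  0.0261 0.3101] [0.7885 0.1985 0.147  0.0976] [0.7849 0.1985 0.2979 0.1862]
```

Run:
```python
from h import *
import pickle
o=pickle.load(open('m.pkl','rb'))
def crop(cam,r0,r1,c0,c1,k):
    im=o[cam]['frame'][r0:r1,c0:c1,::-1]; return cv2.resize(im,None,fx=k,fy=k,interpolation=cv2.INTER_CUBIC)
cv2.imwrite('pics/c1.png',crop('top',165,285,240,380,5))
a=crop('top',195,305,120,215,4);b=crop('top',190,300,400,495,4)
cv2.imwrite('pics/c2.png',np.hstack([a,b]))
```

```text
(no output)
```

View pics/c1.png

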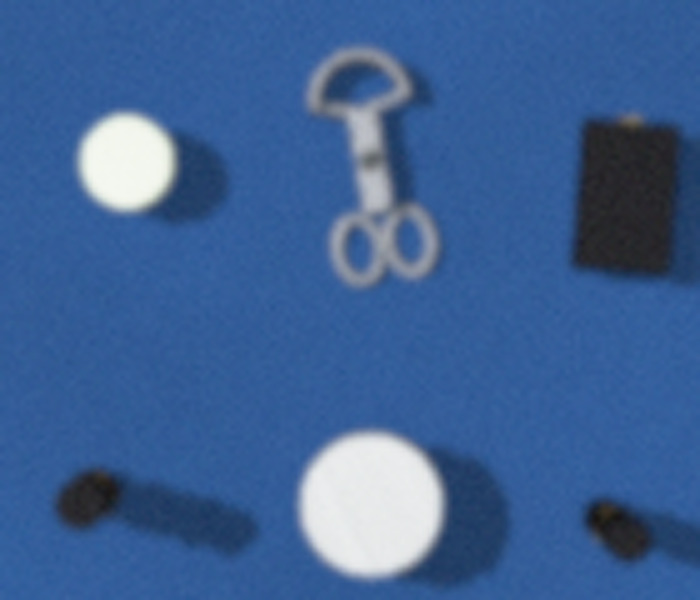

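View pics/c2.png

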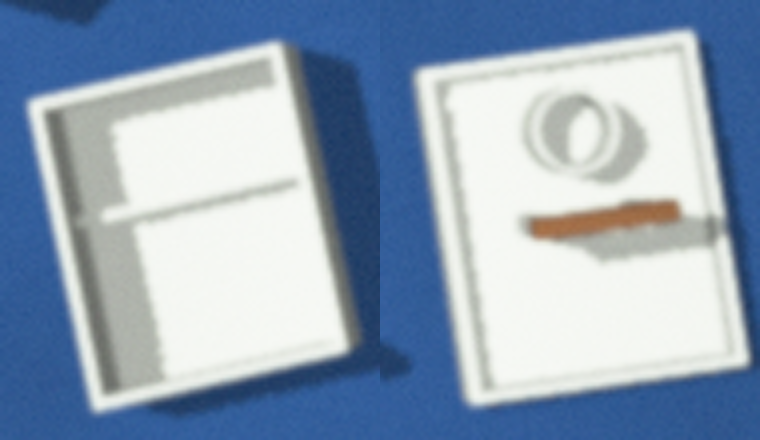

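```bash
cat > go.py <<'E'
# usage: go.py x y z yaw [n]: splits into a first call (with the turn) and rest in turned axes
import sys; from h import *
x,y,z,yaw=map(float,sys.argv[1:5])
o=readout.get_obs();p=o['tool_pos'];Rc=R.from_rotvec(o['orientation'])
Rt=R.from_euler('z',yaw)*R.from_euler('x',np.pi)
D=np.array([x,y,z])-p
turn=(Rc.inv()*Rt).as_rotvec()/np.pi
m=np.abs(Rc.inv().apply(D)).max()/.12; m2=np.abs(Rt.inv().apply(D)).max()/.12
n=int(sys.argv[5]) if len(sys.argv)>5 else max(1,int(np.ceil(max(m,m2)-.02)))
np.set_printoptions(suppress=True)
print('t',round(float(o['t']),2),'pos',p.round(4),'yaw',round(float(np.arctan2(*Rc.as_matrix()[[1,0],0])),3),'F',o['wrist_force'].round(1),'q',o['qpos'].round(2),'w',round(float(o['grip_width']),4))
print('dist',round(float(np.linalg.norm(D)),4),'calls',n,'turn',turn.round(4))
print('first: ',(Rc.inv().apply(D)/.12/n).round(3),turn.round(3)); print('then:  ',(Rt.inv().apply(D)/.12/n).round(3))
E
python3 go.py 0.627 0.1147 0.15 0.2531
```

```text
t 1.25 pos [0.1502 0.6067 0.1981] yaw -0.243 F [-0.5 -0.4  0.6] q [ 1.59  0.38  0.01 -0.   -1.19 -0.26] w 0.0857
dist 0.6868 calls 5 turn [-0.      0.     -0.1579]
first:  [0.968 0.605 0.08 ] [-0.     0.    -0.158]
then:   [0.564 0.993 0.08 ]
```

```bash
python3 -m creep '[[0.968,0.605,0.08,0,0,-0.158],[0.968,0.605,0.08,0,0,-0.158],[0.968,0.605,0.08,0,0,-0.158],[0.968,0.605,0.08,0,0,-0.158],[0.968,0.605,0.08,0,0,-0.158]]' 0.8
for i in 1 2 3 ; do :; done; python3 go.py 0.627 0.1147 0.15 0.2531
```

```text
t: 1.67
tool_pos: [0.2474, 0.5057, 0.1887]
orientation: [3.116, 0.396, -0.0]
wrist_force: [-1.3, -0.1, 0.3]
grip_width: 0.0681
t 1.67 pos [0.2474 0.5057 0.1887] yaw 0.253 F [-1.3 -0.1  0.3] q [ 1.4   0.29 -0.16 -0.   -1.12  0.42] w 0.0681
dist 0.5463 calls 4 turn [ 0.0002  0.0001 -0.    ]
first:  [0.562 0.987 0.081] [ 0.  0. -0.]
then:   [0.562 0.987 0.081]
```

```bash
for k in 1; do
python3 -m creep '[[0.562,0.987,0,0,0,0],[0.562,0.987,0,0,0,0],[0.562,0.987,0,0,0,0],[0.562,0.987,0,0,0,0]]' | tail -5
python3 -m creep '[[0.562,0.987,0,0,0,0],[0.562,0.987,0,0,0,0],[0.562,0.987,0,0,0,0],[0.562,0.987,0,0,0,0]]' | tail -5
python3 -m creep '[[0.562,0.987,0,0,0,0],[0.562,0.987,0,0,0,0],[0.562,0.987,0,0,0,0],[0.562,0.987,0,0,0,0]]' | tail -5
python3 -m creep '[[0.562,0.987,0.3,0,0,0],[0.562,0.987,0.3,0,0,0],[0.562,0.987,0.3,0,0,0],[0.562,0.987,0.3,0,0,0],[0.562,0.987,0.3,0,0,0],[0.562,0.987,0.3,0,0,0]]' | tail -5
done; python3 go.py 0.627 0.1147 0.15 0.2531
python3 - <<'E'
from h import *
d=optics.get_image('wrist'); 
o=readout.get_obs()
L=spotter.cut_out('wrist','jar');print([(l['confidence'],l['location'],l['mask'].sum()) for l in L])
im=d['frame'][:,:,::-1].copy()
Rc=R.from_rotvec(o['orientation'])
for z in(0,.05,.1):
  q=proj(d,o['tool_pos']+Rc.apply([0,0,z]))[0]; print(z,q); cv2.circle(im,tuple(int(v) for v in q),4,(0,0,255),1)
if L: print('jar wrist fit',fit([(d,L[0]['mask'].astype(np.float32))],M['jar'],(.627,.1147,0),yaw=False)); im[L[0]['mask']]=im[L[0]['mask']]//2+[0,60,0]
cv2.imwrite('pics/w1.png',im)
E
```

```text
t: 2.0
tool_pos: [0.3424, 0.4079, 0.1888]
orientation: [3.117, 0.39, 0.0]
wrist_force: [0.1, 0.6, 0.2]
grip_width: 0.0685
t: 2.33
tool_pos: [0.4379, 0.3105, 0.1887]
orientation: [3.117, 0.389, 0.001]
wrist_force: [0.4, 0.8, -0.3]
grip_width: 0.0684
t: 2.67
tool_pos: [0.5334, 0.2128, 0.1884]
orientation: [3.117, 0.39, 0.001]
wrist_force: [1.3, 1.9, 0.5]
grip_width: 0.0682
t: 3.17
tool_pos: [0.6257, 0.1176, 0.1517]
orientation: [3.117, 0.394, -0.002]
wrist_force: [0.2, 0.1, 0.5]
grip_width: 0.0682
t 3.17 pos [0.6257 0.1176 0.1517] yaw 0.252 F [0.2 0.1 0.5] q [ 0.44  0.44 -0.03 -0.   -1.11  1.38] w 0.0682
dist 0.0035 calls 1 turn [ 0.      0.0004 -0.0004]
first:  [0.005 0.026 0.014] [ 0.  0. -0.]
then:   [0.005 0.026 0.014]
[(0.87, [184.5, 324.2], np.int64(1531))]
0 [319.90340054 232.09677295]
0.05 [319.94572056 206.64696168]
0.1 [319.97377747 189.77449305]
jar wrist fit (np.float64(0.6260209671589811), np.float64(0.11318525831166433), np.float64(0.11192911793102997), np.float64(0.053396474570035934))
```

View pics/w1.png

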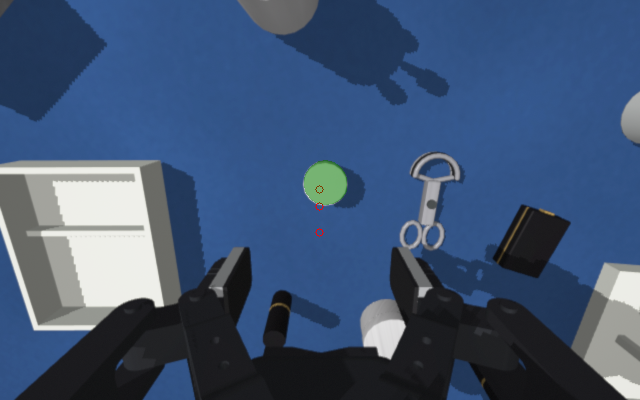

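```bash
python3 go.py 0.626 0.1136 0.004 0.2531
```

```text
t 3.27 pos [0.6252 0.1187 0.1529] yaw 0.254 F [-0.2 -0.5 -0.2] q [ 0.44  0.44 -0.03 -0.   -1.11  1.38] w 0.0685
dist 0.149 calls 2 turn [-0.0001 -0.0002  0.0004]
first:  [-0.003  0.021  0.62 ] [-0. -0.  0.]
then:   [-0.002  0.021  0.62 ]
```

```bash
python3 -m creep '[[0,0.036,0.3,0,0,0],[0,0.036,0.62,0,0,0],[0,0.036,0.62,0,0,0],[0,0.036,0.62,0,0,0]]'
python3 go.py 0.626 0.1136 0.004 0.2531
python3 -m creep '[[0,0,0.3,0,0,0],[0,0,0.4,0,0,0],[0,0,0.4,0,0,0],[0,0,0.4,0,0,0]]'
python3 go.py 0.626 0.1136 0.004 0.2531
```

```text
t: 3.6
tool_pos: [0.6251, 0.1139, 0.0774]
orientation: [3.114, 0.4, -0.005]
wrist_force: [-0.4, -1.0, 1.3]
grip_width: 0.0685
t 3.6 pos [0.6251 0.1139 0.0774] yaw 0.256 F [-0.4 -1.   1.3] q [ 0.43  0.51 -0.12  0.   -0.95  1.39] w 0.0685
dist 0.0734 calls 1 turn [0.0003 0.0012 0.0008]
first:  [0.009 0.004 0.612] [0.    0.001 0.001]
then:   [0.006 0.004 0.612]
t: 3.93
tool_pos: [0.6275, 0.1138, 0.0318]
orientation: [3.116, 0.399, 0.003]
wrist_force: [1.1, -0.2, 1.1]
grip_width: 0.0678
t 3.93 pos [0.6275 0.1138 0.0318] yaw 0.255 F [ 1.1 -0.2  1.1] q [ 0.43  0.56 -0.16  0.   -0.85  1.39] w 0.0678
dist 0.0279 calls 1 turn [ 0.0002 -0.0005  0.0006]
first:  [-0.012 -0.002  0.232] [ 0.    -0.001  0.001]
then:   [-0.012 -0.002  0.232]
```

```bash
python3 -m creep '[[0,0,0.15,0,0,0],[0,0,0.22,0,0,0],[0,0,0.22,0,0,0],[0,0,0.22,0,0,0]]'
python3 -m creep '[[0,0,0,0,0,0],[0,0,0,0,0,0],[0,0,0,0,0,0],[0,0,0,0,0,0],[0,0,0,0,0,0],[0,0,0,0,0,0]]' 0
python3 - <<'E'
from h import *
d=optics.get_image('wrist');cv2.imwrite('pics/w2.png',d['frame'][:,:,::-1])
E
python3 go.py 0.626 0.1136 0.004 0.2531
```

```text
t: 4.27
tool_pos: [0.6271, 0.1133, 0.0047]
orientation: [3.116, 0.398, 0.001]
wrist_force: [-0.7, -0.4, 0.5]
grip_width: 0.0685
t: 4.77
tool_pos: [0.6267, 0.1132, 0.0039]
orientation: [-3.116, -0.397, -0.0]
wrist_force: [-0.1, 0.6, 0.6]
grip_width: 0.0001
t 4.82 pos [0.6266 0.1131 0.0038] yaw 0.254 F [-0.  -0.5  0.2] q [ 0.43  0.59 -0.18  0.   -0.8   1.39] w 0.0001
dist 0.0008 calls 1 turn [ 0.     -0.      0.0001]
first:  [-0.004 -0.005 -0.002] [ 0. -0.  0.]
then:   [-0.004 -0.005 -0.002]
```

View pics/w2.png

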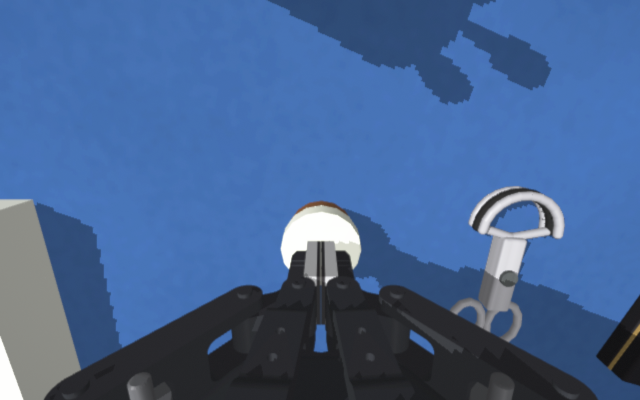

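Run:
```python
from h import *
d=optics.get_image('wrist');o=readout.get_obs();p=o['tool_pos'];Rc=R.from_rotvec(o['orientation'])
T=d['camera_from_world'];print('cam in tool',Rc.inv().apply(-T[:3,:3].T@T[:3,3]-p))
for b in(0,-.01,-.0187,-.03,-.05): print(b,proj(d,p+Rc.apply([0,0,b]))[0].round(1))
for z in(0.006,.028,.04,.06): print(z,unproj(d,(243,320),z).round(4),unproj(d,(207,320),z).round(4),unproj(d,(243,282),z).round(4),unproj(d,(243,358),z).round(4))
for c in('side','top'):
    d=optics.get_image(c);L=spotter.cut_out(c,'jar');print([(l['confidence'],l['location'],l['mask'].sum()) for l in L])
    r,cc=(183,286) if c=='side' else (195,264)
    cv2.imwrite(f'pics/{c}1.png',cv2.resize(d['frame'][max(0,r-70):r+70,cc-90:cc+90,::-1],None,fx=4,fy=4,interpolation=cv2.INTER_CUBIC))
```

```text
cam in tool [ 0.07326283 -0.00069648 -0.1752597 ]
0 [321.2 231.5]
-0.01 [321.3 238.1]
-0.0187 [321.3 244.5]
-0.03 [321.4 253.8]
-0.05 [321.6 273.7]
0.006 [0.62   0.1122 0.006 ] [0.6424 0.118  0.006 ] [0.6141 0.1347 0.006 ] [0.6258 0.0896 0.006 ]
0.028 [0.6298 0.1147 0.028 ] [0.6494 0.1198 0.028 ] [0.6247 0.1344 0.028 ] [0.6349 0.095  0.028 ]
0.04 [0.6352 0.1161 0.04  ] [0.6532 0.1208 0.04  ] [0.6305 0.1342 0.04  ] [0.6399 0.098  0.04  ]
0.06 [0.6441 0.1184 0.06  ] [0.6596 0.1224 0.06  ] [0.6401 0.1339 0.06  ] [0.6481 0.1029 0.06  ]
[(0.52, [181.0, 288.6], np.int64(206)), (0.52, [242.7, 350.4], np.int64(649))]
[]
```

View pics/side1.png

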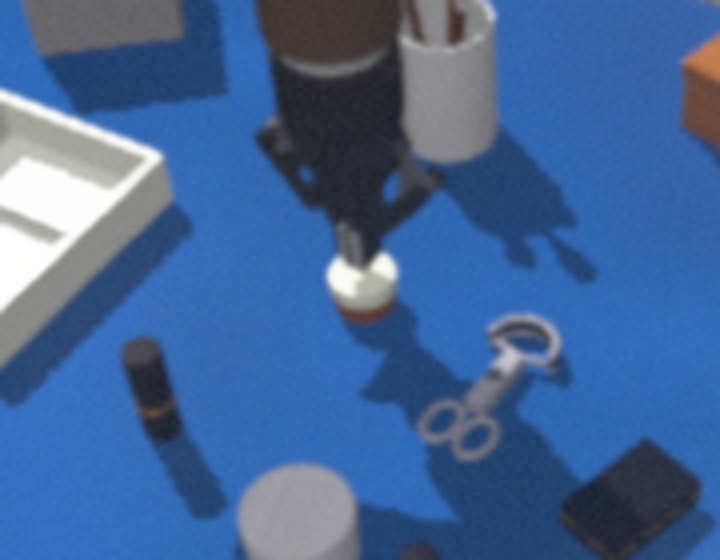

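Run:
```python
from h import *
d=optics.get_image('wrist');o=readout.get_obs();p=o['tool_pos'];Rc=R.from_rotvec(o['orientation'])
for x in(0.011,-.011):
  for b in(0,-.01,-.02,-.025,-.03,-.04,-.05): print(x,b,proj(d,p+Rc.apply([x,.0,b]))[0].round(1))
print('open w1')
for b in (0,-.01,-.02,-.03,-.04): print(b,proj(d,p+Rc.apply([.011,-.034,b]))[0].round(1),proj(d,p+Rc.apply([-.011,-.034,b]))[0].round(1))
im=d['frame'][170:350,200:440,::-1];cv2.imwrite('pics/w3.png',cv2.resize(im,None,fx=3.3,fy=3.3,interpolation=cv2.INTER_CUBIC))
```

```text
0.011 0 [321.3 214.6]
0.011 -0.01 [321.3 220.4]
0.011 -0.02 [321.4 226.9]
0.011 -0.025 [321.4 230.5]
0.011 -0.03 [321.5 234.3]
0.011 -0.04 [321.6 242.5]
0.011 -0.05 [321.7 251.9]
-0.011 0 [321.2 247.8]
-0.011 -0.01 [321.3 255.2]
-0.011 -0.02 [321.3 263.4]
-0.011 -0.025 [321.4 267.8]
-0.011 -0.03 [321.4 272.6]
-0.011 -0.04 [321.5 282.9]
-0.011 -0.05 [321.6 294.6]
open w1
0 [265.  214.5] [266.8 247.8]
-0.01 [262.  220.4] [264.  255.2]
-0.02 [258.6 226.9] [260.9 263.4]
-0.03 [254.9 234.2] [257.4 272.5]
-0.04 [250.6 242.5] [253.5 282.8]
```

View pics/w3.png

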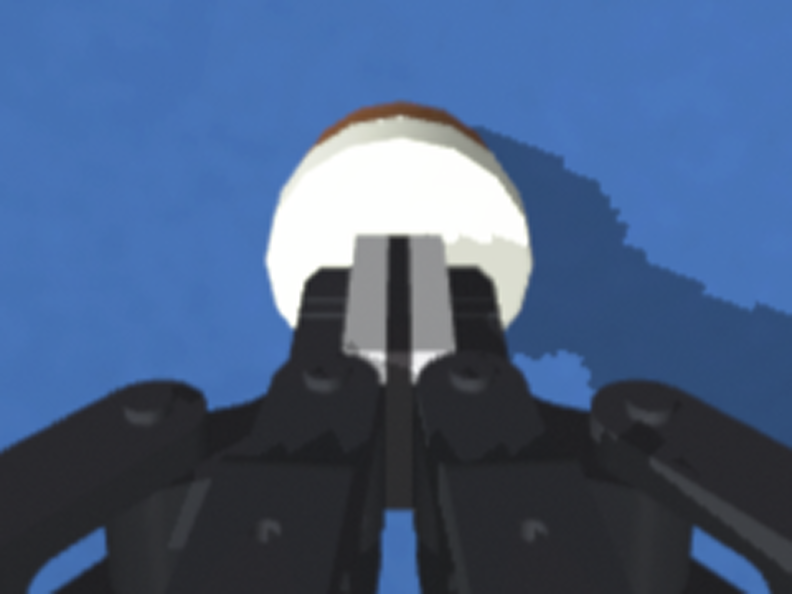

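Run:
```python
from h import *
d=optics.get_image('side');o=readout.get_obs();p=o['tool_pos'];Rc=R.from_rotvec(o['orientation'])
for b in(0,-.01,-.02,-.03,-.04,-.05,-.1): print(b,proj(d,p+Rc.apply([0.0,.0,b]))[0].round(1))
print('jar lid ctr',proj(d,[[.626,.114,.028],[.63,.1147,.028],[.626,.114,0]]).round(1), o)
im=d['frame'][100:220,230:340,::-1];cv2.imwrite('pics/s3.png',cv2.resize(im,None,fx=5,fy=5,interpolation=cv2.INTER_NEAREST))
```

```text
0 [287.3 186.8]
-0.01 [286.9 184.1]
-0.02 [286.6 181.5]
-0.03 [286.3 178.8]
-0.04 [285.9 176. ]
-0.05 [285.6 173.2]
-0.1 [283.7 158.5]
jar lid ctr [[286.1 180.2]
 [287.  179.3]
 [287.  187.7]] {'t': 5.1667, 'qpos': array([ 4.32337920e-01,  5.91298426e-01, -1.83316477e-01, -5.84828069e-06,
       -7.96275624e-01,  1.39206564e+00]), 'joint_velocities': array([-0.00133345, -0.00046356, -0.00158349,  0.00052987,  0.00074744,
        0.00047387]), 'joint_torque': array([-1.01246078e-03, -4.47185254e+01,  1.44956821e+01,  3.22065711e+00,
       -7.82474726e-04,  1.63269436e-05]), 'tool_pos': array([0.62656831, 0.11314042, 0.00366507]), 'orientation': array([ 3.11634605e+00,  3.97289154e-01, -1.43090446e-04]), 'wrist_force': array([-0.26238481,  0.66910733, -0.21264633]), 'moment': array([-0.03505341,  0.01873618,  0.05265664]), 'grip_width': 0.00033959351923380744}
```

View pics/s3.png

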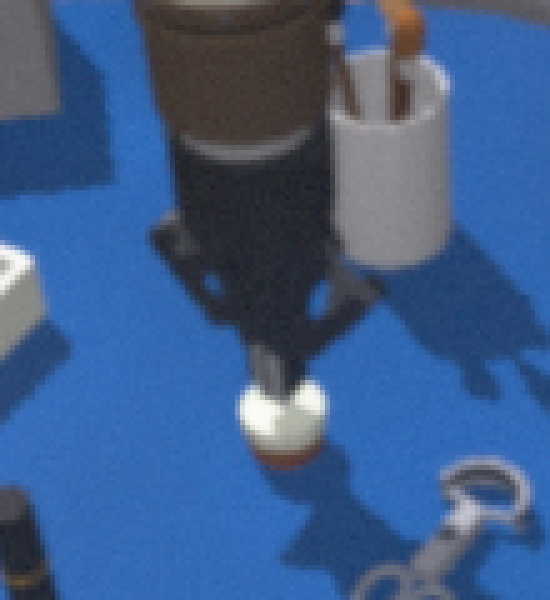

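```bash
python3 -m creep '[[0,0,-0.2,0,0,0],[0,0,-0.4,0,0,0],[0,0,-0.4,0,0,0],[0,0,-0.4,0,0,0]]' | tail -4
python3 go.py 0.55 0.07 0.00 0.2531
```

```text
tool_pos: [0.6277, 0.1137, 0.0535]
orientation: [-3.115, -0.397, -0.006]
wrist_force: [-0.1, 0.0, 0.2]
grip_width: 0.0002
t 5.5 pos [0.6277 0.1137 0.0535] yaw 0.254 F [-0.1  0.   0.2] q [ 0.43  0.53 -0.14  0.   -0.89  1.39] w 0.0002
dist 0.1039 calls 1 turn [-0.0002 -0.0012  0.0002]
first:  [-0.72   0.19   0.443] [-0.    -0.001  0.   ]
then:   [-0.718  0.19   0.446]
```

```bash
python3 -m creep '[[-0.36,0.1,0,0,0,0],[-0.72,0.19,0.1,0,0,0],[-0.72,0.19,0.38,0,0,0],[-0.72,0.19,0.38,0,0,0],[-0.72,0.19,0.38,0,0,0],[-0.72,0.19,0.38,0,0,0]]'
python3 - <<'E'
from h import *
d=optics.get_image('wrist');print(readout.get_obs()['tool_pos'],readout.get_obs()['wrist_force'])
d2=optics.get_image('side')
a=d['frame'][130:330,200:440,::-1];b=d2['frame'][130:230,200:320,::-1]
cv2.imwrite('pics/w4.png',np.hstack([cv2.resize(a,(400,333)),cv2.resize(b,(400,333))]))
E
```

```text
t: 6.0
tool_pos: [0.5506, 0.0701, 0.0067]
orientation: [3.116, 0.399, 0.003]
wrist_force: [1.5, 0.5, 0.8]
grip_width: 0.0002
[0.55107891 0.07041046 0.00713694] [-0.47704461  0.61270075  0.16710289]
```

View pics/w4.png

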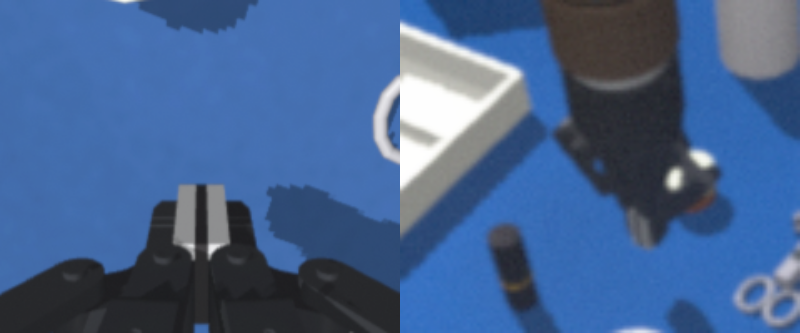

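```bash
python3 -m creep '[[0,0,0.05,0,0,0],[0,0,0.08,0,0,0],[0,0,0.08,0,0,0]]' | egrep 'pos|force'
python3 -m creep '[[0,0,0.03,0,0,0],[0,0,0.03,0,0,0]]' | egrep 'pos|force'
python3 -m creep '[[0,0,0.03,0,0,0],[0,0,0.03,0,0,0]]' | egrep 'pos|force'
```

```text
tool_pos: [0.5485, 0.0695, -0.0042]
wrist_force: [-0.6, 0.4, -0.1]
tool_pos: [0.5484, 0.0693, -0.0077]
wrist_force: [-0.6, 0.0, -0.3]
tool_pos: [0.5483, 0.0693, -0.0113]
wrist_force: [0.0, -0.3, 0.3]
```

```bash
for i in 1; do
python3 -m creep '[[0,0,0.025,0,0,0],[0,0,0.025,0,0,0]]' | egrep 'pos|force'
python3 -m creep '[[0,0,0.025,0,0,0],[0,0,0.025,0,0,0]]' | egrep 'pos|force'
python3 -m creep '[[0,0,0.02,0,0,0],[0,0,0.02,0,0,0]]' | egrep 'pos|force'
done
```

```text
tool_pos: [0.5484, 0.0693, -0.0142]
wrist_force: [-0.4, -0.3, -0.9]
tool_pos: [0.5484, 0.0693, -0.0172]
wrist_force: [0.5, 0.1, 0.0]
tool_pos: [0.5485, 0.0693, -0.0194]
wrist_force: [-1.1, -0.4, 0.2]
```

```bash
python3 -m creep '[[0,0,0.016,0,0,0],[0,0,0.016,0,0,0]]' | egrep 'pos|force'
python3 -m creep '[[0,0,0.016,0,0,0],[0,0,0.016,0,0,0]]' | egrep 'pos|force'
python3 -m creep '[[0,0,0.012,0,0,0],[0,0,0.012,0,0,0]]' | egrep 'pos|force'
```

```text
tool_pos: [0.5485, 0.0693, -0.0213]
wrist_force: [1.0, 0.2, 0.9]
tool_pos: [0.5485, 0.0693, -0.0232]
wrist_force: [0.1, 0.1, 0.4]
tool_pos: [0.5485, 0.0693, -0.0246]
wrist_force: [-0.9, 0.1, -0.1]
```

```bash
python3 -m creep '[[0,0,0.012,0,0,0],[0,0,0.012,0,0,0]]' | egrep 'pos|force'
python3 -m creep '[[0,0,0.012,0,0,0],[0,0,0.012,0,0,0]]' | egrep 'pos|force'
python3 - <<'E'
from h import *
d=optics.get_image('wrist')
d2=optics.get_image('side')
a=d['frame'][130:330,200:440,::-1];b=d2['frame'][130:230,200:320,::-1]
cv2.imwrite('pics/w5.png',np.hstack([cv2.resize(a,(400,333)),cv2.resize(b,(400,333))]))
E
```

```text
tool_pos: [0.5485, 0.0693, -0.026]
wrist_force: [-0.3, -0.4, -0.6]
tool_pos: [0.5485, 0.0693, -0.0275]
wrist_force: [0.5, -0.7, -0.4]
```

View pics/w5.png

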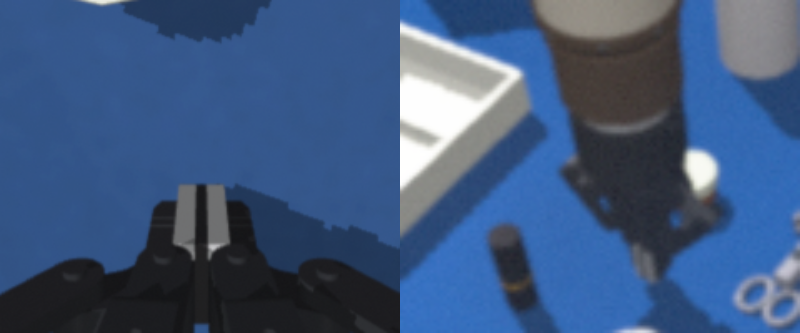

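```bash
python3 -m creep '[[0,0,0.025,0,0,0],[0,0,0.025,0,0,0]]' | egrep 'pos|force'
python3 -m creep '[[0,0,0.012,0,0,0],[0,0,0.012,0,0,0]]' | egrep 'pos|force'
python3 -m creep '[[0,0,0.01,0,0,0],[0,0,0.01,0,0,0]]' | egrep 'pos|force'
```

```text
tool_pos: [0.5484, 0.0693, -0.0307]
wrist_force: [-0.2, 0.3, 0.8]
tool_pos: [0.5485, 0.0693, -0.032]
wrist_force: [0.5, -0.3, -0.7]
tool_pos: [0.5487, 0.0694, -0.033]
wrist_force: [-0.7, 0.3, 0.5]
```

```bash
python3 -m creep '[[0,0,0.01,0,0,0],[0,0,0.01,0,0,0]]' | egrep 'pos|force'
python3 -m creep '[[0,0,0.01,0,0,0],[0,0,0.01,0,0,0]]' | egrep 'pos|force'
python3 -m creep '[[0,0,0.01,0,0,0],[0,0,0.01,0,0,0]]' | egrep 'pos|force'
python3 -m creep '[[0,0,0.008,0,0,0],[0,0,0.008,0,0,0]]' | egrep 'pos|force'
```

```text
tool_pos: [0.5488, 0.0694, -0.0331]
wrist_force: [-1.7, -0.1, 6.2]
tool_pos: [0.5488, 0.0694, -0.0331]
wrist_force: [-5.4, 0.0, 14.0]
tool_pos: [0.5489, 0.0694, -0.0332]
wrist_force: [-6.4, -0.3, 22.0]
tool_pos: [0.5489, 0.0694, -0.0332]
wrist_force: [-9.1, 0.7, 27.7]
```

```bash
python3 -m creep '[[0,0,-0.3,0,0,0],[0,0,-0.6,0,0,0],[0,0,-0.6,0,0,0],[0,0,-0.6,0,0,0],[0,0,-0.6,0,0,0]]' 0.8| egrep 'pos|force'
python3 - <<'E'
from h import *
for c in('top','side'):
    d=optics.get_image(c);L=spotter.cut_out(c,'jar')
    for l in L[:1]: print(c,l['confidence'],np.round(fit([(d,l['mask'].astype(np.float32))],M['jar'],(.627,.1147,0),yaw=False),4))
E
python3 go.py 0.6265 0.1138 0.025 0.2531
```

```text
tool_pos: [0.5482, 0.0694, 0.0345]
wrist_force: [-0.3, 0.6, 0.1]
top 0.58 [0.6285 0.1146 0.1213 0.062 ]
side 0.38 [ 0.7753  0.1914 -1.2076  0.807 ]
t 9.9 pos [0.5478 0.069  0.0332] yaw 0.253 F [-0.3 -0.2 -0.3] q [ 0.42  0.44 -0.38 -0.   -0.76  1.41] w 0.0682
dist 0.0909 calls 1 turn [0.0001 0.0009 0.0001]
first:  [ 0.728 -0.197  0.066] [0.    0.001 0.   ]
then:   [ 0.728 -0.197  0.069]
```

```bash
python3 -m creep '[[0.3,-0.1,0,0,0,0],[0.6,-0.18,0,0,0,0],[0.735,-0.2,0,0,0,0],[0.735,-0.2,0,0,0,0],[0.735,-0.2,0,0,0,0]]' | egrep 'pos|force'
python3 - <<'E'
from h import *
d=optics.get_image('wrist');L=spotter.cut_out('wrist','jar')
print(np.round(fit([(d,L[0]['mask'].astype(np.float32))],M['jar'],(.627,.1147,0),yaw=False),4))
cv2.imwrite('pics/w6.png',d['frame'][:,:,::-1])
E
python3 go.py 0.627 0.114 -0.031 0.2531
```

```text
tool_pos: [0.6276, 0.1148, 0.0327]
wrist_force: [-1.6, 0.1, -0.3]
[0.6262 0.1132 0.0694 0.0523]
t 10.42 pos [0.6266 0.1141 0.0334] yaw 0.253 F [-0.1  0.2 -0.1] q [ 0.43  0.56 -0.16 -0.   -0.86  1.39] w 0.0683
dist 0.0644 calls 1 turn [0.0001 0.0009 0.    ]
first:  [0.004 0.002 0.536] [0.    0.001 0.   ]
then:   [0.003 0.002 0.536]
```

View pics/w6.png

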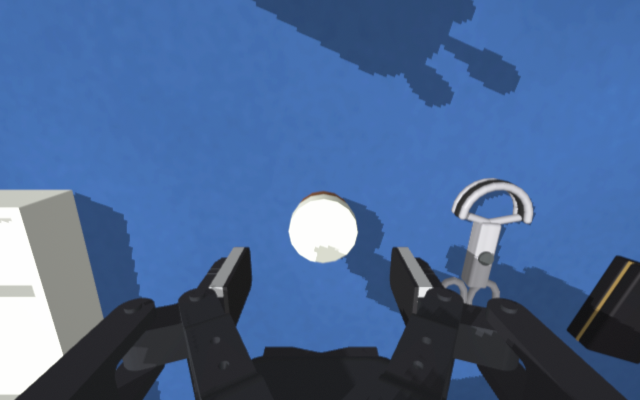

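```bash
python3 -m creep '[[0,0.005,0.25,0,0,0],[0,0.005,0.45,0,0,0],[0,0.005,0.53,0,0,0],[0,0.005,0.53,0,0,0]]' | egrep 'pos|force'
python3 -m creep '[[0,0.005,0,0,0,0],[0,0.005,0,0,0,0],[0,0,0,0,0,0],[0,0,0,0,0,0],[0,0,0,0,0,0],[0,0,0,0,0,0]]' 0
python3 go.py 0.627 0.114 -0.031 0.2531
```

```text
tool_pos: [0.6253, 0.1128, -0.0318]
wrist_force: [-0.1, -0.5, 0.3]
t: 11.25
tool_pos: [0.6296, 0.1147, -0.027]
orientation: [-3.116, -0.398, -0.005]
wrist_force: [-0.3, 0.3, 6.3]
grip_width: 0.0418
t 11.25 pos [ 0.6296  0.1147 -0.027 ] yaw 0.254 F [-0.3  0.3  6.3] q [ 0.43  0.63 -0.2   0.   -0.73  1.39] w 0.0418
dist 0.0048 calls 1 turn [-0.     -0.0011  0.0004]
first:  [-0.022  0.     0.033] [-0.    -0.001  0.   ]
then:   [-0.022  0.     0.033]
```

```bash
python3 -m creep '[[0,0,-0.1,0,0,0],[0,0,-0.3,0,0,0],[0,0,-0.6,0,0,0],[0,0,-0.8,0,0,0],[0,0,-0.8,0,0,0],[0,0,-0.8,0,0,0]]'
python3 go.py 0.5453 0.3523 0.07 0.2531
```

```text
t: 11.75
tool_pos: [0.6291, 0.1147, 0.0695]
orientation: [-3.115, -0.397, -0.006]
wrist_force: [0.2, -0.3, -1.0]
grip_width: 0.0418
t 11.75 pos [0.6291 0.1147 0.0695] yaw 0.253 F [ 0.2 -0.3 -1. ] q [ 0.43  0.52 -0.12 -0.   -0.93  1.39] w 0.0418
dist 0.2519 calls 3 turn [-0.0004 -0.0014  0.0001]
first:  [-0.06  -0.697 -0.001] [-0.    -0.001  0.   ]
then:   [-0.06  -0.697 -0.001]
```

```bash
python3 -m creep '[[-0.06,-0.35,0,0,0,0],[-0.06,-0.697,0,0,0,0],[-0.06,-0.697,0,0,0,0]]' | egrep 'pos'
python3 -m creep '[[-0.06,-0.35,0,0,0,0],[-0.06,-0.697,0,0,0,0],[-0.06,-0.697,0,0,0,0]]' | egrep 'pos'
python3 -m creep '[[-0.06,-0.35,0,0,0,0],[-0.06,-0.697,0,0,0,0],[-0.06,-0.697,0,0,0,0],[-0.06,-0.697,0,0,0,0],[-0.06,-0.697,0,0,0,0]]' | egrep 'pos'
python3 - <<'E'
from h import *
d=optics.get_image('wrist');L=spotter.cut_out('wrist','lower_tray');o=readout.get_obs()
print(len(L))
im=d['frame'][:,:,::-1].copy()
# overlay predicted tray features
def tr(P,x=.494,y=.339,a=.2531):
    P=np.array(P);c,s=np.cos(a),np.sin(a);return np.c_[c*P[:,0]-s*P[:,1]+x,s*P[:,0]+c*P[:,1]+y,P[:,2]]
for pts in([[.086,-.069,.04],[.086,.069,.04],[-.086,.069,.04],[-.086,-.069,.04]],[[.092,-.075,.04],[.092,.075,.04],[-.092,.075,.04],[-.092,-.075,.04]],[[.02,-.069,.022],[.02,.069,.022],[.014,.069,.022],[.014,-.069,.022]]):
    cv2.polylines(im,[np.round(proj(d,tr(pts))).astype(int)],True,(0,0,255),1)
cv2.imwrite('pics/w7.png',im)
E
python3 go.py 0.5453 0.3523 0.07 0.2531
```

```text
tool_pos: [0.5981, 0.1979, 0.0658]
tool_pos: [0.5702, 0.2777, 0.0657]
tool_pos: [0.5434, 0.351, 0.0656]
1
t 12.77 pos [0.5442 0.3502 0.0662] yaw 0.252 F [0.4 0.1 0.3] q [ 0.82  0.53 -0.1  -0.   -0.94  1.  ] w 0.0419
dist 0.0045 calls 1 turn [ 0.0003  0.0006 -0.0002]
first:  [ 0.013 -0.015 -0.032] [ 0.     0.001 -0.   ]
then:   [ 0.014 -0.015 -0.032]
```

View pics/w7.png

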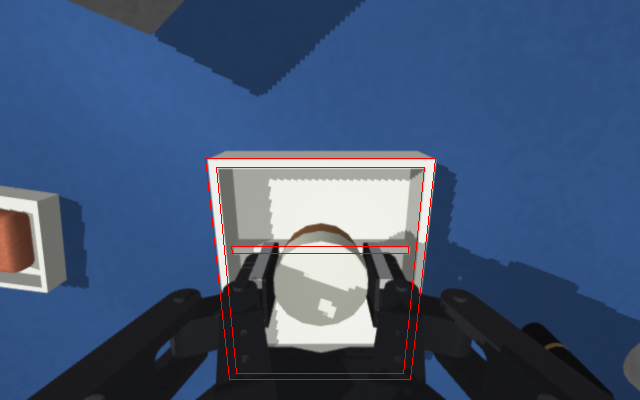

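```bash
python3 -m creep '[[0.012,-0.012,0.2,0,0,0],[0.012,-0.012,0.4,0,0,0],[0.012,-0.012,0.6,0,0,0],[0.012,-0.012,0.68,0,0,0],[0.012,-0.012,0.72,0,0,0],[0.012,-0.012,0.72,0,0,0]]'
python3 -m creep '[[0,0,0.015,0,0,0],[0,0,0.015,0,0,0]]' | egrep 'pos|force'
python3 -m creep '[[0,0,0.015,0,0,0],[0,0,0.015,0,0,0]]' | egrep 'pos|force'
```

```text
t: 13.27
tool_pos: [0.5454, 0.3521, -0.0196]
orientation: [3.115, 0.396, -0.002]
wrist_force: [0.1, 0.5, -1.2]
grip_width: 0.0417
tool_pos: [0.5462, 0.3537, -0.0203]
wrist_force: [-0.8, 0.3, -0.9]
tool_pos: [0.5463, 0.3539, -0.021]
wrist_force: [-0.8, -0.6, 4.9]
```

```bash
python3 -m creep '[[0,0,0,0,0,0],[0,0,0,0,0,0],[0,0,-0.01,0,0,0],[0,0,-0.02,0,0,0]]' 0.72
python3 -m creep '[[0,0,-0.3,0,0,0],[0,0,-0.6,0,0,0],[0,0,-0.9,0,0,0],[0,0,-0.9,0,0,0],[0,0,-0.9,0,0,0]]'
python3 - <<'E'
from h import *
d=optics.get_image('wrist');cv2.imwrite('pics/w8.png',d['frame'][:,:,::-1])
L=spotter.cut_out('wrist','jar')
print(np.round(fit([(d,L[0]['mask'].astype(np.float32))],M['jar'],(.545,.352,0),z=.006,yaw=False),4))
E
```

```text
t: 13.93
tool_pos: [0.5454, 0.3535, -0.0206]
orientation: [-3.116, -0.397, -0.0]
wrist_force: [-0.0, 0.1, 0.6]
grip_width: 0.0617
t: 14.35
tool_pos: [0.5467, 0.3548, 0.0906]
orientation: [-3.112, -0.397, -0.008]
wrist_force: [-0.5, 0.6, -1.0]
grip_width: 0.0612
[ 0.5432  0.3537 -0.0211  0.0807]
```

View pics/w8.png

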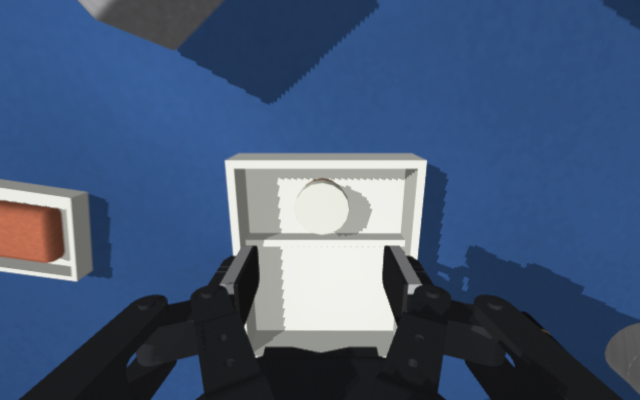

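```bash
python3 - <<'E'
from h import *
import pickle
o=pickle.load(open('m.pkl','rb'));d=o['top']
f=lambda x,y,z: unproj(d,(y/5+165-.1,x/5+240-.1),z).round(4)
a=f(364,105,.014);b=f(380,212,.014);c=f(372,158,.014);print(a,b,c,'yaw',np.arctan2(a[1]-b[1],a[0]-b[0]))
for cam in('top','side'):
    L=spotter.pinpoint(cam,'curler');print([(l['confidence'],unproj(o[cam],l['location'],0.0).round(4)) for l in L])
E
python3 go.py 0.6 0.01 0.10 0.12
```

```text
[0.657  0.0014 0.014 ] [ 0.6055 -0.0074  0.014 ] [ 0.6314 -0.003   0.014 ] yaw 0.16923927763181018
[(0.69, array([0.6338, 0.0054, 0.    ])), (0.32, array([0.4748, 0.1228, 0.    ]))]
[(0.63, array([ 0.6281, -0.0069,  0.    ]))]
t 14.55 pos [0.5445 0.3526 0.0856] yaw 0.253 F [ 0.4 -0.6  0.1] q [ 0.82  0.52 -0.07 -0.   -0.98  1.  ] w 0.0614
dist 0.3474 calls 3 turn [0.0005 0.0009 0.0424]
first:  [-0.089  0.96  -0.038] [0.001 0.001 0.042]
then:   [ 0.039  0.963 -0.04 ]
```

```bash
python3 -m creep '[[-0.07,0.35,0,0,0,0.03],[-0.07,0.69,-0.04,0,0,0.03],[-0.07,0.96,-0.04,0,0,0.03],[-0.07,0.96,-0.04,0,0,0.03]]' 0.4| egrep 'pos'
python3 -m creep '[[0.02,0.35,0,0,0,0],[0.02,0.69,-0.04,0,0,0],[0.02,0.97,-0.04,0,0,0],[0.02,0.97,-0.04,0,0,0]]' | egrep 'pos'
python3 -m creep '[[0.02,0.35,0,0,0,0],[0.02,0.69,-0.04,0,0,0],[0.02,0.97,-0.04,0,0,0],[0.02,0.97,-0.04,0,0,0],[0.02,0.97,-0.04,0,0,0],[0.02,0.97,-0.04,0,0,0]]' | egrep 'pos'
python3 - <<'E'
from h import *
d=optics.get_image('wrist');cv2.imwrite('pics/w9.png',d['frame'][:,:,::-1])
L=spotter.pinpoint('wrist','curler');print([(l['confidence'],l['location'],unproj(d,l['location'],0.0).round(4)) for l in L])
E
python3 go.py 0.6314 -0.003 0.05 0.16
```

```text
tool_pos: [0.5658, 0.2343, 0.0907]
tool_pos: [0.5864, 0.1201, 0.0955]
tool_pos: [0.6073, 0.0108, 0.1006]
[(0.57, [166.4, 339.5], array([ 0.6311, -0.0025,  0.    ])), (0.36, [314.9, 628.3], array([ 0.5232, -0.3324,  0.    ]))]
t 15.82 pos [0.6075 0.0118 0.1011] yaw 0.161 F [ 0.9  0.2 -0.2] q [ 0.29  0.44 -0.17 -0.   -0.97  1.45] w 0.0344
dist 0.0583 calls 1 turn [0.     0.0004 0.0002]
first:  [0.178 0.153 0.425] [0. 0. 0.]
then:   [0.177 0.153 0.426]
```

View pics/w9.png

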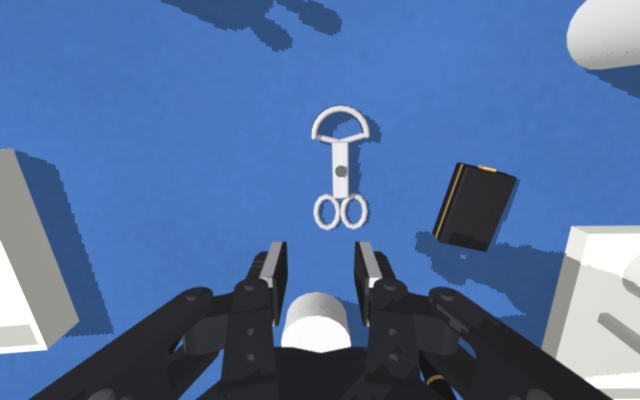

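```bash
python3 - <<'E'
from h import *
d=optics.get_image('wrist')
g=lambda c,r,z:unproj(d,(r,c),z).round(4)
a=g(341,143,.014);b=g(341,196,.012);print(a,b,g(341,170,.014),np.arctan2(a[1]-b[1],a[0]-b[0]),np.linalg.norm(a-b))
L=spotter.cut_out('wrist','compact');print(np.round(fit([(d,L[0]['mask'].astype(np.float32))],M['compact'],(.617,-.1246,-.05)),4))
E
python3 go.py 0.631 -0.003 -0.0 0.16
```

```text
[0.6536 0.0021 0.014 ] [ 0.6072 -0.0066  0.012 ] [ 0.6308 -0.0021  0.014 ] 0.18534794999569476 0.04725092591685373
[ 0.6164 -0.1258 -0.0751  0.0658]
t 15.92 pos [0.6076 0.0119 0.1015] yaw 0.161 F [-0.3  0.4  0. ] q [ 0.29  0.44 -0.17 -0.   -0.97  1.45] w 0.0344
dist 0.1052 calls 1 turn [0.     0.0002 0.0004]
first:  [0.173 0.154 0.845] [0. 0. 0.]
then:   [0.172 0.154 0.845]
```

```bash
python3 -m creep '[[0.1,0.1,0.2,0,0,-0.004],[0.173,0.152,0.45,0,0,-0.004],[0.173,0.152,0.75,0,0,-0.004],[0.173,0.152,0.8,0,0,-0.004],[0.173,0.152,0.8,0,0,-0.004]]' | egrep 'pos'
python3 - <<'E'
from h import *
d=optics.get_image('wrist');cv2.imwrite('pics/w10.png',d['frame'][:,:,::-1])
E
python3 go.py 0.631 -0.0025 -0.0285 0.175
```

```text
tool_pos: [0.6288, -0.0038, 0.0029]
t 16.38 pos [ 0.6309 -0.0035  0.0055] yaw 0.174 F [0.5 0.1 1.3] q [ 0.25  0.58 -0.2   0.   -0.79  1.49] w 0.0342
dist 0.034 calls 1 turn [ 0.0002  0.0006 -0.0005]
first:  [ 0.003 -0.008  0.283] [ 0.     0.001 -0.   ]
then:   [ 0.003 -0.008  0.283]
```

View pics/w10.png

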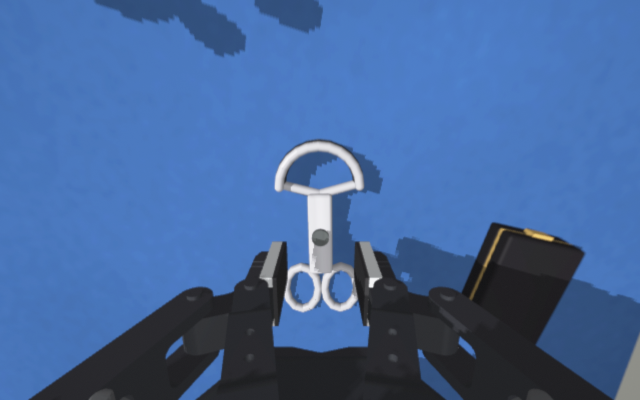

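```bash
python3 -m creep '[[0,-0.004,0.12,0,0,0],[0,-0.004,0.22,0,0,0],[0,-0.004,0.283,0,0,0],[0,-0.004,0.283,0,0,0]]' | egrep 'pos|force'
python3 -m creep '[[0,0,0,0,0,0],[0,0,0,0,0,0],[0,0,0,0,0,0],[0,0,0,0,0,0],[0,0,0,0,0,0]]' 0
python3 -m creep '[[0,0,-0.1,0,0,0],[0,0,-0.3,0,0,0],[0,0,-0.6,0,0,0],[0,0,-0.9,0,0,0],[0,0,-0.9,0,0,0]]'
python3 - <<'E'
from h import *
d=optics.get_image('wrist');cv2.imwrite('pics/w11.png',d['frame'][:,:,::-1])
E
python3 go.py 0.62 0.1 0.08 -1.3177
```

```text
tool_pos: [0.6303, -0.0034, -0.0288]
wrist_force: [-0.4, -0.1, -0.9]
t: 17.13
tool_pos: [0.6319, -0.0034, -0.0271]
orientation: [-3.13, -0.27, -0.003]
wrist_force: [-0.7, 0.2, 4.5]
grip_width: 0.012
t: 17.55
tool_pos: [0.6365, -0.0032, 0.0889]
orientation: [3.129, 0.273, 0.024]
wrist_force: [0.3, 0.6, -0.1]
grip_width: 0.0116
t 17.6 pos [ 0.6344 -0.0031  0.0854] yaw 0.172 F [ 0.3  0.9 -0.6] q [ 0.25  0.49 -0.12  0.   -0.95  1.49] w 0.0121
dist 0.1042 calls 1 turn [-0.0025 -0.0027  0.4743]
first:  [ 0.029 -0.867  0.045] [-0.002 -0.003  0.474]
then:   [-0.862 -0.099  0.045]
```

View pics/w11.png

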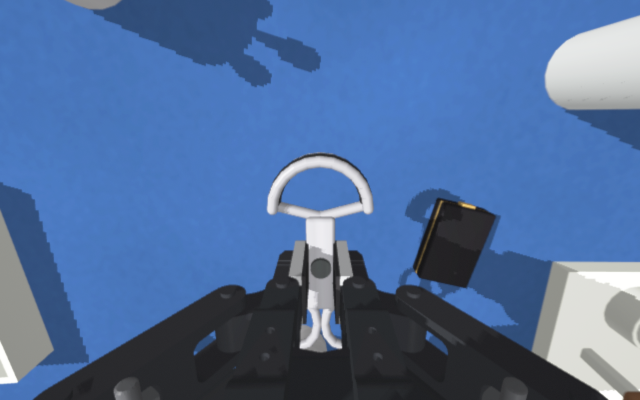

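```bash
python3 go.py 0.4592 0.330 0.085 -1.3177
```

```text
t 17.6 pos [ 0.6344 -0.0031  0.0854] yaw 0.172 F [ 0.3  0.9 -0.6] q [ 0.25  0.49 -0.12  0.   -0.95  1.49] w 0.0121
dist 0.3764 calls 4 turn [-0.0025 -0.0027  0.4743]
first:  [-0.24  -0.746 -0.002] [-0.002 -0.003  0.474]
then:   [-0.763  0.18   0.001]
```

```bash
python3 -m creep '[[-0.06,-0.19,0,0,0,0.04],[-0.12,-0.38,0,0,0,0.08],[-0.18,-0.56,0,0,0,0.12],[-0.24,-0.746,0,0,0,0.16],[-0.24,-0.746,0,0,0,0.2],[-0.24,-0.746,0,0,0,0.237],[-0.24,-0.746,0,0,0,0.237]]' | egrep 'pos'
python3 go.py 0.4592 0.330 0.085 -1.3177
```

```text
tool_pos: [0.5864, 0.08, 0.0792]
t 18.18 pos [0.5864 0.08   0.0792] yaw -0.574 F [ 0.  -0.1  1. ] q [ 0.41  0.44 -0.23 -0.   -0.9   0.59] w 0.0121
dist 0.2806 calls 3 turn [0.0005 0.0002 0.2367]
first:  [-0.674 -0.391 -0.016] [0.001 0.    0.237]
then:   [-0.761  0.168 -0.016]
```

```bash
python3 -m creep '[[-0.17,-0.1,0,0,0,0.04],[-0.34,-0.2,0,0,0,0.08],[-0.51,-0.3,0,0,0,0.12],[-0.674,-0.391,-0.03,0,0,0.16],[-0.674,-0.391,-0.03,0,0,0.2],[-0.674,-0.391,-0.03,0,0,0.237],[-0.674,-0.391,-0.03,0,0,0.237]]' | egrep 'pos'
python3 -m creep '[[-0.3,0.07,0,0,0,0],[-0.6,0.14,0,0,0,0],[-0.761,0.168,0,0,0,0],[-0.761,0.168,0,0,0,0]]' | egrep 'pos'
python3 -m creep '[[-0.3,0.07,0,0,0,0],[-0.6,0.14,0,0,0,0],[-0.761,0.168,0,0,0,0],[-0.761,0.168,0,0,0,0],[-0.761,0.168,0,0,0,0]]' | egrep 'pos'
python3 - <<'E'
from h import *
d=optics.get_image('wrist');cv2.imwrite('pics/w12.png',d['frame'][:,:,::-1])
E
python3 go.py 0.4592 0.330 0.085 -1.3177
```

```text
tool_pos: [0.5443, 0.163, 0.083]
tool_pos: [0.5014, 0.2487, 0.0832]
tool_pos: [0.4598, 0.3297, 0.083]
t 19.57 pos [0.4601 0.3289 0.083 ] yaw -1.315 F [-0.5 -0.9 -0.5] q [ 0.91  0.39 -0.29 -0.   -0.88 -0.65] w 0.0117
dist 0.0025 calls 1 turn [ 0.0003 -0.0002  0.0009]
first:  [-0.011  0.005 -0.017] [ 0.    -0.     0.001]
then:   [-0.011  0.005 -0.017]
```

View pics/w12.png

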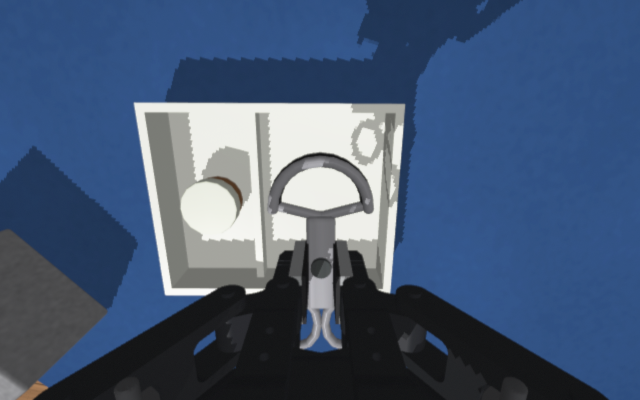

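```bash
python3 -m creep '[[-0.008,0.004,0.25,0,0,0],[-0.008,0.004,0.5,0,0,0],[-0.008,0.004,0.7,0,0,0],[-0.008,0.004,0.8,0,0,0],[-0.008,0.004,0.845,0,0,0],[-0.008,0.004,0.845,0,0,0]]' | egrep 'pos|force'
python3 -m creep '[[0,0,0.015,0,0,0],[0,0,0.015,0,0,0]]' | egrep 'pos|force'
python3 -m creep '[[0,0,0.012,0,0,0],[0,0,0.012,0,0,0]]' | egrep 'pos|force'
```

```text
tool_pos: [0.4593, 0.3285, -0.0194]
wrist_force: [0.8, -0.5, -0.3]
tool_pos: [0.4602, 0.3306, -0.0189]
wrist_force: [-0.2, -0.7, -0.1]
tool_pos: [0.4597, 0.3308, -0.0204]
wrist_force: [0.3, 0.8, -0.8]
```

```bash
python3 -m creep '[[0,0,0.012,0,0,0],[0,0,0.012,0,0,0]]' | egrep 'pos|force'
python3 -m creep '[[0,0,0.008,0,0,0],[0,0,0.008,0,0,0]]' | egrep 'pos|force'
```

```text
tool_pos: [0.4598, 0.331, -0.0211]
wrist_force: [-0.7, -1.5, 5.1]
tool_pos: [0.4598, 0.331, -0.0211]
wrist_force: [-2.9, -2.7, 11.5]
```

```bash
python3 -m creep '[[0,0,-0.01,0,0,0],[0,0,-0.01,0,0,0],[0,0,-0.01,0,0,0],[0,0,-0.01,0,0,0]]' 0.42
python3 -m creep '[[0,0,-0.3,0,0,0],[0,0,-0.6,0,0,0],[0,0,-0.9,0,0,0],[0,0,-0.9,0,0,0],[0,0,-0.9,0,0,0]]'| egrep 'pos|force'
python3 -m creep '[[0,0,-0.3,0,0,0],[0,0,-0.4,0,0,0],[0,0,-0.4,0,0,0]]'| egrep 'pos|force'
python3 - <<'E'
from h import *
d=optics.get_image('wrist');cv2.imwrite('pics/w13.png',d['frame'][:,:,::-1])
E
python3 go.py 0.526 -0.3306 0.13 -1.4047
```

```text
t: 21.07
tool_pos: [0.4593, 0.3305, -0.0226]
orientation: [2.484, -1.923, -0.0]
wrist_force: [-0.4, 1.0, 0.1]
grip_width: 0.0357
tool_pos: [0.4603, 0.3318, 0.0879]
wrist_force: [-0.6, -0.0, -1.1]
tool_pos: [0.4605, 0.3316, 0.1356]
wrist_force: [1.0, 0.2, 0.6]
t 21.78 pos [0.4593 0.3307 0.1335] yaw -1.317 F [-1.  -0.5 -0.8] q [ 0.91  0.34 -0.23 -0.   -1.   -0.66] w 0.0355
dist 0.6646 calls 6 turn [-0.0001  0.0002  0.0278]
first:  [0.912 0.141 0.004] [-0.     0.     0.028]
then:   [0.921 0.061 0.005]
```

View pics/w13.png

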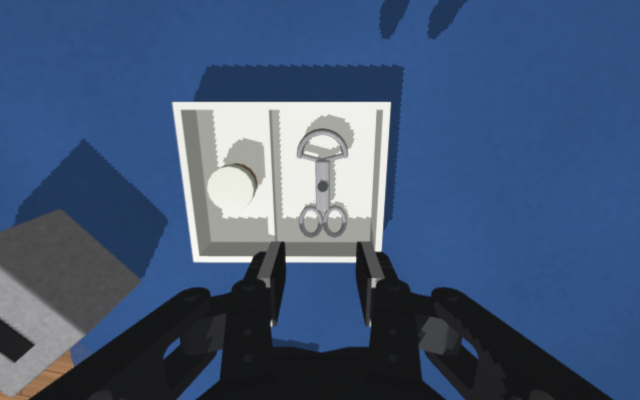

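```bash
python3 -m creep '[[0.35,0.1,0,0,0,0.028],[0.69,0.141,0,0,0,0.028],[0.912,0.141,0,0,0,0.028]]' 0.5| egrep 'pos'
python3 -m creep '[[0.35,0.06,0,0,0,0],[0.69,0.061,0,0,0,0],[0.92,0.061,0,0,0,0]]' | egrep 'pos'
python3 -m creep '[[0.35,0.06,0,0,0,0],[0.69,0.061,0,0,0,0],[0.92,0.061,0,0,0,0]]' | egrep 'pos'
python3 -m creep '[[0.35,0.06,0,0,0,0],[0.69,0.061,0,0,0,0],[0.92,0.061,0,0,0,0]]' | egrep 'pos'
python3 -m creep '[[0.35,0.06,0,0,0,0],[0.69,0.061,0,0,0,0],[0.92,0.061,0,0,0,0]]' | egrep 'pos'
python3 go.py 0.526 -0.3306 0.13 -1.4047
```

```text
tool_pos: [0.4677, 0.2169, 0.1308]
tool_pos: [0.4791, 0.1067, 0.1311]
tool_pos: [0.4902, -0.0029, 0.1312]
tool_pos: [0.5014, -0.1127, 0.1311]
tool_pos: [0.5127, -0.2227, 0.1308]
t 23.03 pos [ 0.5127 -0.2227  0.1308] yaw -1.407 F [ 0.5  0.3 -0.5] q [-0.12  0.33 -0.25 -0.   -0.99  0.28] w 0.0426
dist 0.1087 calls 1 turn [ 0.0014  0.0005 -0.0008]
first:  [0.905 0.037 0.005] [ 0.001  0.001 -0.001]
then:   [0.905 0.039 0.007]
```

```bash
python3 -m creep '[[0.3,0.02,0,0,0,0],[0.6,0.03,0,0,0,0],[0.7,0.03,0,0,0,0],[0.7,0.03,0,0,0,0],[0.7,0.03,0,0,0,0]]' | egrep 'pos'
python3 - <<'E'
from h import *
d=optics.get_image('wrist');im=d['frame'][:,:,::-1].copy()
L=spotter.cut_out('wrist','upper_tray');print([(l['confidence'],l['mask'].sum()) for l in L])
def tr(P,x=.5258,y=-.3306,a=.1665):
    P=np.array(P);c,s=np.cos(a),np.sin(a);return np.c_[c*P[:,0]-s*P[:,1]+x,s*P[:,0]+c*P[:,1]+y,P[:,2]]
sq=lambda x,y,z:[[x,-y,z],[x,y,z],[-x,y,z],[-x,-y,z]]
for pts in(sq(.1,.083,.02),sq(.007,.043,.07)):
    cv2.polylines(im,[np.round(proj(d,tr(pts))).astype(int)],True,(0,0,255),1)
cv2.polylines(im,[np.round(proj(d,tr(cyl(.026,.035,.035,.052)[:40]))).astype(int)],True,(0,0,255),1)
cv2.imwrite('pics/w14.png',im)
E
```

```text
tool_pos: [0.5232, -0.3033, 0.131]
[(0.79, np.int64(38190))]
```

View pics/w14.png

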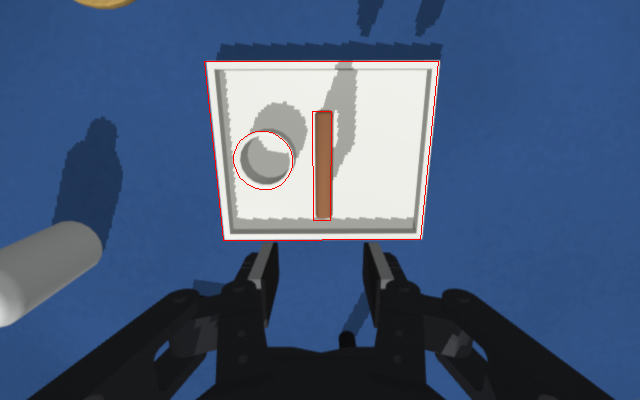

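```bash
python3 go.py 0.526 -0.3306 0.0115 -1.4045
```

```text
t 23.55 pos [ 0.5238 -0.3022  0.1323] yaw -1.404 F [ 0.1 -0.4 -0.6] q [-0.26  0.4  -0.13 -0.   -1.03  0.42] w 0.0426
dist 0.1241 calls 1 turn [0.0007 0.0005 0.    ]
first:  [0.238 0.019 1.007] [0.001 0.    0.   ]
then:   [0.236 0.021 1.007]
```

```bash
python3 -m creep '[[0.15,0.02,0.15,0,0,0],[0.235,0.02,0.35,0,0,0],[0.235,0.02,0.5,0,0,0],[0.235,0.02,0.5,0,0,0],[0.235,0.02,0.5,0,0,0]]' | egrep 'pos'
python3 - <<'E'
from h import *
d=optics.get_image('wrist');cv2.imwrite('pics/w15.png',d['frame'][:,:,::-1])
E
python3 go.py 0.526 -0.3306 0.0115 -1.4045
```

```text
tool_pos: [0.5264, -0.3303, 0.0729]
t 24.02 pos [ 0.5275 -0.3308  0.0743] yaw -1.403 F [1.2 0.2 0.4] q [-0.3   0.49 -0.16  0.   -0.92  0.47] w 0.0424
dist 0.0629 calls 1 turn [-0.0001 -0.0002  0.0004]
first:  [-0.004  0.012  0.524] [-0. -0.  0.]
then:   [-0.004  0.012  0.524]
```

View pics/w15.png

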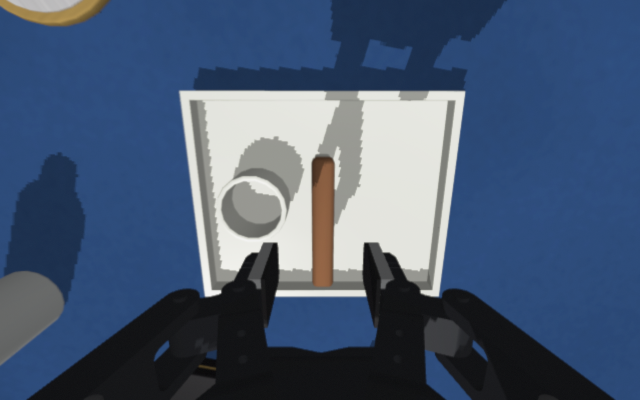

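```bash
python3 -m creep '[[0,0.008,0.15,0,0,0],[0,0.008,0.3,0,0,0],[0,0.008,0.45,0,0,0],[0,0.008,0.515,0,0,0],[0,0.008,0.515,0,0,0]]' | egrep 'pos|force'
python3 -m creep '[[0,0,0,0,0,0],[0,0,0,0,0,0],[0,0,0,0,0,0],[0,0,0,0,0,0],[0,0,0,0,0,0],[0,0,0,0,0,0]]' 0
python3 go.py 0.526 -0.3306 0.0115 -1.4045
python3 - <<'E'
from h import *
d=optics.get_image('wrist');cv2.imwrite('pics/w16.png',d['frame'][:,:,::-1])
d=optics.get_image('side');cv2.imwrite('pics/s16.png',cv2.resize(d['frame'][220:400,320:500,::-1],None,fx=3,fy=3))
E
```

```text
tool_pos: [0.5256, -0.3311, 0.0113]
wrist_force: [-0.9, 1.1, -0.2]
t: 24.93
tool_pos: [0.5266, -0.3323, 0.0138]
orientation: [-2.398, 2.029, -0.004]
wrist_force: [-2.0, 1.1, 6.5]
grip_width: 0.0128
t 24.93 pos [ 0.5266 -0.3323  0.0138] yaw -1.405 F [-2.   1.1  6.5] q [-0.3   0.56 -0.22  0.   -0.79  0.47] w 0.0128
dist 0.0029 calls 1 turn [-0.0006 -0.0005 -0.0001]
first:  [-0.015  0.003  0.019] [-0.001 -0.    -0.   ]
then:   [-0.015  0.003  0.019]
```

View pics/w16.png

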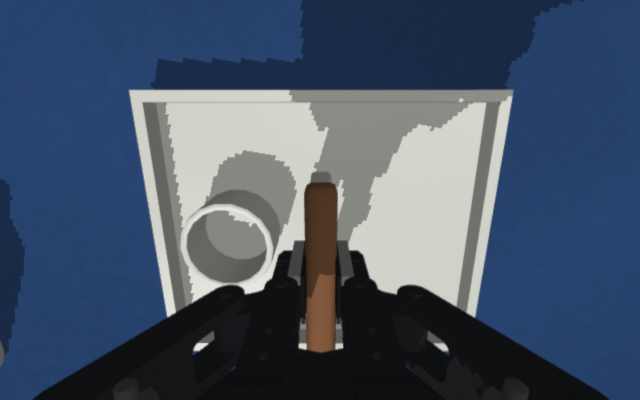

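View pics/s16.png

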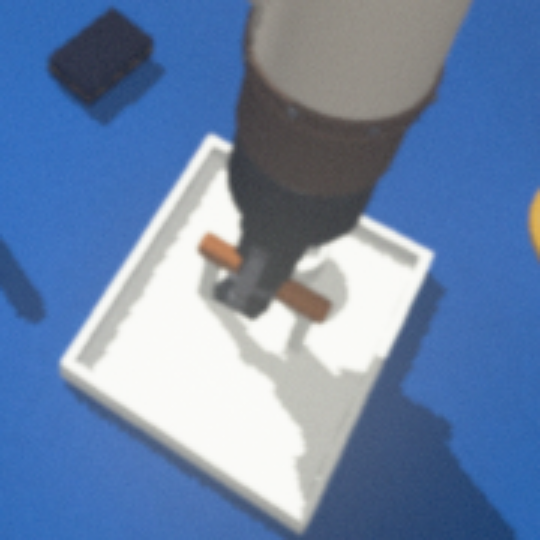

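```bash
python3 -m creep '[[0,0,-0.05,0,0,0],[0,0,-0.12,0,0,0],[0,0,-0.25,0,0,0],[0,0,-0.4,0,0,0],[0,0,-0.55,0,0,0],[0,0,-0.6,0,0,0],[0,0,-0.6,0,0,0]]'
python3 - <<'E'
from h import *
d=optics.get_image('side');cv2.imwrite('pics/s17.png',cv2.resize(d['frame'][180:400,300:520,::-1],None,fx=2.5,fy=2.5))
E
python3 -m creep '[[0,0,-0.1,0,0,0],[0,0,-0.25,0,0,0],[0,0,-0.4,0,0,0],[0,0,-0.55,0,0,0],[0,0,-0.6,0,0,0],[0,0,-0.6,0,0,0]]'
python3 go.py 0.494 0.339 0.155 -1.3177
```

```text
t: 25.62
tool_pos: [0.5271, -0.3323, 0.0856]
orientation: [-2.396, 2.029, -0.006]
wrist_force: [0.6, -0.9, -4.4]
grip_width: 0.0125
t: 26.17
tool_pos: [0.5264, -0.332, 0.1562]
orientation: [-2.397, 2.03, -0.002]
wrist_force: [-0.1, 0.9, -5.3]
grip_width: 0.0127
t 26.17 pos [ 0.5264 -0.332   0.1562] yaw -1.405 F [-0.1  0.9 -5.3] q [-0.3   0.41 -0.06 -0.   -1.1   0.47] w 0.0127
dist 0.6717 calls 6 turn [-0.0005 -0.0002 -0.0279]
first:  [-0.927 -0.109  0.001] [-0.    -0.    -0.028]
then:   [-0.913 -0.19   0.002]
```

View pics/s17.png

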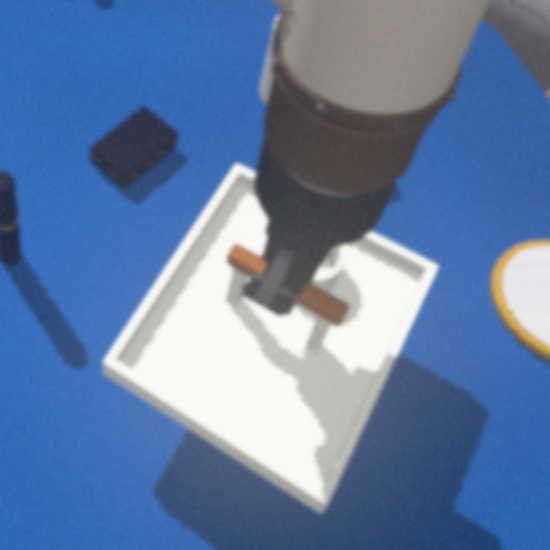

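```bash
python3 -m creep '[[-0.08,-0.01,0,0,0,-0.005],[-0.24,-0.03,0,0,0,-0.015],[-0.46,-0.06,0,0,0,-0.028],[-0.69,-0.08,0,0,0,-0.028],[-0.927,-0.109,0,0,0,-0.028]]' | egrep 'pos'
python3 -m creep '[[-0.23,-0.048,0,0,0,0],[-0.46,-0.095,0,0,0,0],[-0.69,-0.143,0,0,0,0],[-0.913,-0.19,0,0,0,0]]' | egrep 'pos'
python3 -m creep '[[-0.23,-0.048,0,0,0,0],[-0.46,-0.095,0,0,0,0],[-0.69,-0.143,0,0,0,0],[-0.913,-0.19,0,0,0,0]]' | egrep 'pos'
python3 -m creep '[[-0.23,-0.048,0,0,0,0],[-0.46,-0.095,0,0,0,0],[-0.69,-0.143,0,0,0,0],[-0.913,-0.19,0,0,0,0]]' | egrep 'pos'
python3 -m creep '[[-0.23,-0.048,0,0,0,0],[-0.46,-0.095,0,0,0,0],[-0.69,-0.143,0,0,0,0],[-0.913,-0.19,0,0,0,0]]' | egrep 'pos|width'
python3 go.py 0.494 0.339 0.155 -1.3177
```

```text
tool_pos: [0.5185, -0.2183, 0.1531]
tool_pos: [0.5131, -0.1063, 0.1536]
tool_pos: [0.5076, 0.0051, 0.1537]
tool_pos: [0.5021, 0.1165, 0.1537]
tool_pos: [0.4968, 0.2281, 0.1536]
grip_width: 0.0128
t 27.92 pos [0.4968 0.2281 0.1536] yaw -1.317 F [ 0.  -0.3 -5. ] q [ 0.73  0.29 -0.25 -0.   -1.03 -0.47] w 0.0128
dist 0.111 calls 1 turn [ 0.0013 -0.0003  0.0004]
first:  [-0.901 -0.21  -0.014] [ 0.001 -0.     0.   ]
then:   [-0.901 -0.209 -0.012]
```

```bash
python3 -m creep '[[-0.23,-0.05,0,0,0,0],[-0.46,-0.1,0,0,0,0],[-0.69,-0.15,0,0,0,0],[-0.82,-0.18,0,0,0,0],[-0.901,-0.205,0,0,0,0],[-0.901,-0.205,0,0,0,0],[-0.901,-0.205,0,0,0,0]]' | egrep 'pos'
python3 - <<'E'
from h import *
d=optics.get_image('wrist');cv2.imwrite('pics/w18.png',d['frame'][:,:,::-1])
d=optics.get_image('side');cv2.imwrite('pics/s18.png',cv2.resize(d['frame'][60:260,110:310,::-1],None,fx=3,fy=3))
E
```

```text
tool_pos: [0.4947, 0.3371, 0.1545]
```

View pics/w18.png

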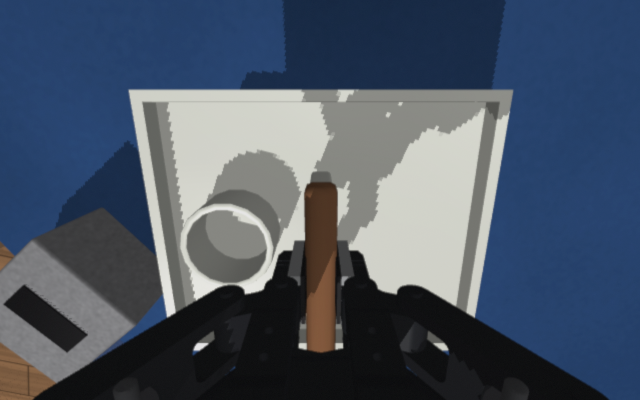

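View pics/s18.png

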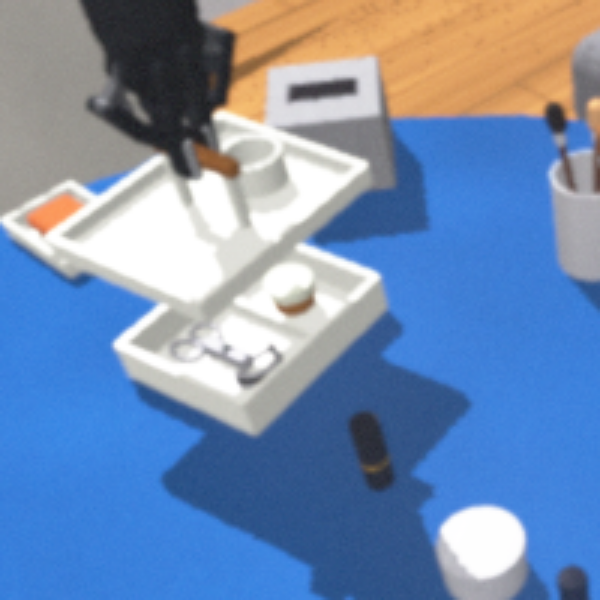

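Run:
```python
from h import *
d=optics.get_image('wrist')
ps=[]
for i in range(1): ps.append(readout.get_obs()['tool_pos'])
o=readout.get_obs();p=o['tool_pos'];Rc=R.from_rotvec(o['orientation'])
print(p)
for h in(.005,.0075,.010):
    a=[Rc.inv().apply(unproj(d,(r,c),p[2]+h)-p) for c,r in((129.5,90.3),(512.5,90.3))]
    print(h,np.round(a,4), 'width',np.linalg.norm(a[0]-a[1]).round(4))
c=spotter.cut_out('wrist','lower_tray');print([x['confidence'] for x in c])
for cam in('top','side'):
    d=optics.get_image(cam);L=spotter.cut_out(cam,'upper_tray')
    for l in L[:2]: 
        print(cam,l['confidence'],l['mask'].sum())
        if cam=='side' and l['confidence']>.4:
            for z in(.14,.143,.146): print(z,np.round(fit([(d,l['mask'].astype(np.float32))],M['upper_tray'],(.494,.338,.2531),z=z),4))
```

```text
[0.4953961  0.33643841 0.15553104]
0.005 [[ 0.0812 -0.0988 -0.0051]
 [ 0.0814  0.1009 -0.0049]] width 0.1997
0.0075 [[ 0.081  -0.0974 -0.0075]
 [ 0.0813  0.0994 -0.0074]] width 0.1968
0.01 [[ 0.0809 -0.0959 -0.01  ]
 [ 0.0812  0.0979 -0.0099]] width 0.1938
[]
top 0.71 6119
top 0.36 762
side 0.77 4008
0.14 [0.4941 0.341  0.2535 0.0847]
0.143 [0.4927 0.337  0.2586 0.0834]
0.146 [0.491  0.3331 0.26   0.0837]
side 0.6 240
0.14 [ 0.5683  0.2787  1.2209 15.2844]
0.143 [ 1.1662  1.178  -8.0136  1.    ]
0.146 [ 1.1662  1.178  -8.0136  1.    ]
```

```bash
python3 -m creep '[[-0.005,-0.007,0.12,0,0,0],[-0.005,-0.007,0.3,0,0,0],[-0.005,-0.007,0.5,0,0,0],[-0.005,-0.007,0.65,0,0,0],[-0.005,-0.007,0.72,0,0,0],[-0.005,-0.007,0.74,0,0,0],[-0.005,-0.007,0.74,0,0,0]]' | egrep 'pos|force'
python3 -m creep '[[0,0,0.01,0,0,0],[0,0,0.02,0,0,0],[0,0,0.02,0,0,0]]' | egrep 'pos|force'
python3 -m creep '[[0,0,0.01,0,0,0],[0,0,0.02,0,0,0],[0,0,0.02,0,0,0]]' | egrep 'pos|force'
python3 go.py 0.494 0.339 0.055 -1.3177
python3 - <<'E'
from h import *
d=optics.get_image('side');cv2.imwrite('pics/s19.png',cv2.resize(d['frame'][100:240,120:270,::-1],None,fx=4,fy=4))
E
```

```text
tool_pos: [0.4965, 0.3387, 0.067]
wrist_force: [-0.1, -0.3, -3.6]
tool_pos: [0.4966, 0.3392, 0.0656]
wrist_force: [-0.6, -0.4, -5.0]
tool_pos: [0.4962, 0.3386, 0.0622]
wrist_force: [0.2, -0.3, -4.3]
t 29.98 pos [0.4962 0.3386 0.0622] yaw -1.317 F [ 0.2 -0.3 -4.3] q [ 0.87  0.47 -0.23 -0.   -0.87 -0.61] w 0.0128
dist 0.0075 calls 1 turn [0.     0.     0.0001]
first:  [-0.007  0.017  0.06 ] [0. 0. 0.]
then:   [-0.007  0.017  0.06 ]
```

View pics/s19.png

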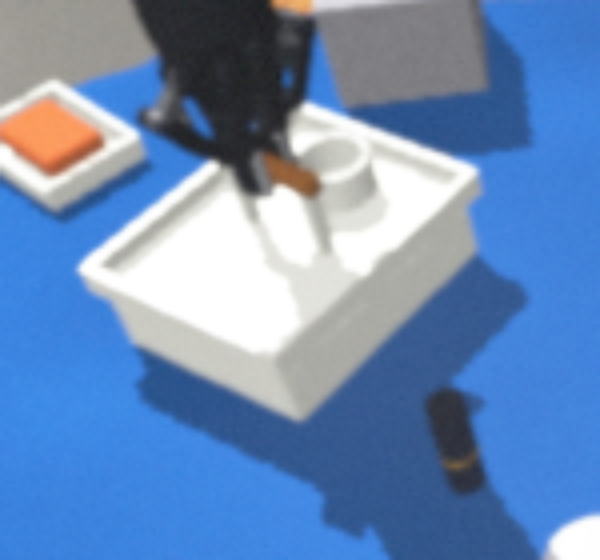

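```bash
python3 -m creep '[[0.006,0.008,0.01,0,0,0],[0.006,0.008,0.02,0,0,0],[0.006,0.008,0.02,0,0,0]]' | egrep 'pos|force'
python3 -m creep '[[0,0,0.01,0,0,0],[0,0,0.02,0,0,0],[0,0,0.02,0,0,0]]' | egrep 'pos|force'
python3 -m creep '[[0,0,0.01,0,0,0],[0,0,0.01,0,0,0]]' | egrep 'pos|force'
python3 -m creep '[[0,0,0.01,0,0,0],[0,0,0.01,0,0,0]]' | egrep 'pos|force'
```

```text
tool_pos: [0.4952, 0.3375, 0.0594]
wrist_force: [-0.1, -0.4, -5.1]
tool_pos: [0.4953, 0.3376, 0.057]
wrist_force: [-0.7, -0.2, -5.1]
tool_pos: [0.4954, 0.3377, 0.0559]
wrist_force: [-0.3, 0.3, -4.8]
tool_pos: [0.4954, 0.3377, 0.0547]
wrist_force: [0.2, -0.2, -3.6]
```

```bash
python3 -m creep '[[0,0,0.008,0,0,0],[0,0,0.008,0,0,0]]' | egrep 'pos|force'
python3 -m creep '[[0,0,0.008,0,0,0],[0,0,0.008,0,0,0]]' | egrep 'pos|force'
python3 -m creep '[[0,0,0.008,0,0,0],[0,0,0.008,0,0,0]]' | egrep 'pos|force'
```

```text
tool_pos: [0.4955, 0.3377, 0.0539]
wrist_force: [-0.5, -0.4, -4.3]
tool_pos: [0.4956, 0.3378, 0.0538]
wrist_force: [-2.6, 0.4, 0.3]
tool_pos: [0.4955, 0.3378, 0.0537]
wrist_force: [-4.3, -1.3, 6.1]
```

```bash
python3 -m creep '[[0,0,-0.004,0,0,0],[0,0,-0.004,0,0,0],[0,0,-0.004,0,0,0],[0,0,-0.004,0,0,0]]' 0.45
python3 -m creep '[[0,0,-0.15,0,0,0],[0,0,-0.4,0,0,0],[0,0,-0.7,0,0,0],[0,0,-1,0,0,0],[0,0,-1,0,0,0],[0,0,-1,0,0,0]]'| egrep 'pos|force'
python3 - <<'E'
from h import *
d=optics.get_image('wrist');cv2.imwrite('pics/w20.png',d['frame'][:,:,::-1])
for cam in('top','side','wrist'):
    d=optics.get_image(cam);L=spotter.cut_out(cam,'upper_tray')
    for l in L[:1]: 
        print(cam,l['confidence'],l['mask'].sum(),np.round(fit([(d,l['mask'].astype(np.float32))],M['upper_tray'],(.494,.338,.2531),z=.04),4))
    if cam=='side': cv2.imwrite('pics/s20.png',cv2.resize(d['frame'][100:240,120:270,::-1],None,fx=4,fy=4))
E
```

```text
t: 31.7
tool_pos: [0.4959, 0.3381, 0.0527]
orientation: [-2.484, 1.922, -0.0]
wrist_force: [0.4, -0.7, 0.0]
grip_width: 0.0381
tool_pos: [0.4967, 0.339, 0.1754]
wrist_force: [0.1, -0.0, -0.6]
top 0.66 117 [ 1.4133 -0.8399  6.6406  1.    ]
side 0.98 3841 [0.493  0.3395 0.2438 0.0289]
wrist 0.57 33933 [0.4948 0.3385 0.2553 0.0461]
```

View pics/s20.png

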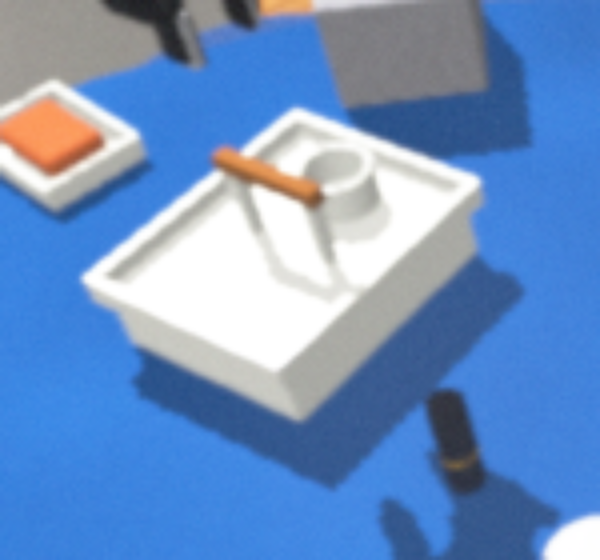

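View pics/w20.png

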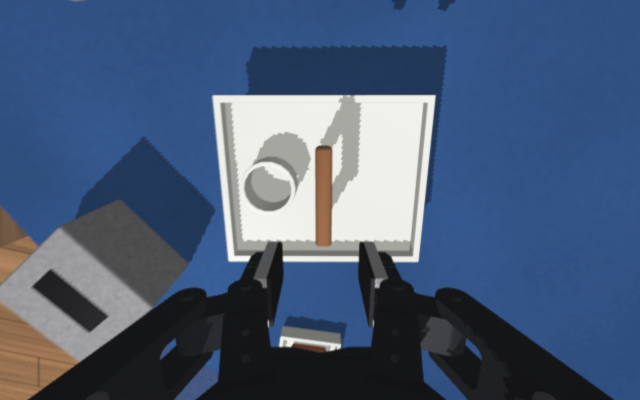

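```bash
python3 go.py 0.468 0.1275 0.15 0.2531
```

```text
t 32.55 pos [0.4951 0.3374 0.1712] yaw -1.317 F [-0.8 -0.8 -0. ] q [ 0.87  0.36 -0.1  -0.   -1.11 -0.61] w 0.0385
dist 0.2127 calls 2 turn [ 0.0009  0.0002 -0.4999]
first:  [0.818 0.328 0.09 ] [ 0.001  0.    -0.5  ]
then:   [-0.328  0.818  0.088]
```

```bash
python3 -m creep '[[0.2,0.08,0,0,0,-0.04],[0.4,0.16,0,0,0,-0.08],[0.6,0.24,0,0,0,-0.12],[0.818,0.328,0,0,0,-0.16],[0.818,0.328,0,0,0,-0.2],[0.818,0.328,0,0,0,-0.24],[0.818,0.328,0,0,0,-0.25]]' 0.6 | egrep 'pos'
python3 go.py 0.46 0.1275 0.10 0.2531
```

```text
tool_pos: [0.4819, 0.2321, 0.1722]
t 33.13 pos [0.4819 0.2321 0.1722] yaw -0.528 F [-0.5 -0.1  0.4] q [ 0.75  0.25 -0.25  0.   -1.07  0.29] w 0.0514
dist 0.129 calls 1 turn [ 0.0002  0.0001 -0.2486]
first:  [0.281 0.844 0.602] [ 0.     0.    -0.249]
then:   [-0.395  0.798  0.602]
```

```bash
python3 -m creep '[[0.1,0.25,0,0,0,-0.04],[0.15,0.5,0.1,0,0,-0.08],[0.2,0.7,0.2,0,0,-0.12],[0.281,0.844,0.4,0,0,-0.16],[0.281,0.844,0.6,0,0,-0.2],[0.281,0.844,0.6,0,0,-0.24],[0.281,0.844,0.6,0,0,-0.249],[0.281,0.844,0.6,0,0,-0.249]]' | egrep 'pos'
python3 - <<'E'
from h import *
d=optics.get_image('wrist');cv2.imwrite('pics/w21.png',d['frame'][:,:,::-1])
L=spotter.cut_out('wrist','lipstick')
for l in L[:2]: print(l['confidence'],l['location'],np.round(fit([(d,l['mask'].astype(np.float32))],M['lipstick'],(.468,.1275,0),yaw=False),4))
E
python3 go.py 0.468 0.1275 -0.0 0.2531
```

```text
tool_pos: [0.4594, 0.128, 0.0997]
0.62 [200.2, 321.5] [0.468  0.1258 0.0236 0.0616]
t 33.9 pos [0.4597 0.1285 0.1004] yaw 0.249 F [-0.3 -0.9  0. ] q [ 0.61  0.24 -0.48  0.   -0.85  1.21] w 0.0515
dist 0.1007 calls 1 turn [ 0.0001  0.0001 -0.0012]
first:  [0.065 0.025 0.836] [ 0.     0.    -0.001]
then:   [0.065 0.025 0.836]
```

View pics/w21.png

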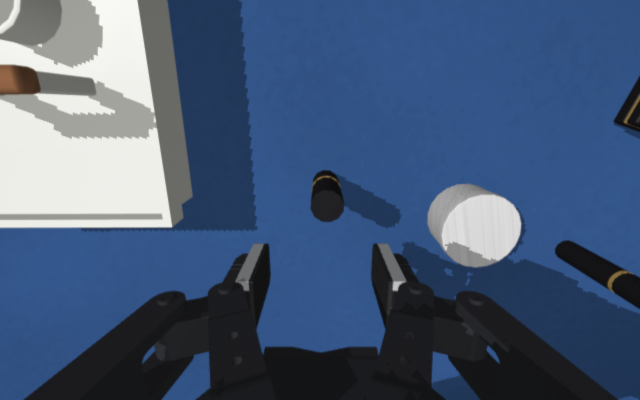

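```bash
python3 -m creep '[[0.063,0.033,0.1,0,0,0],[0.063,0.033,0.3,0,0,0],[0.063,0.033,0.5,0,0,0],[0.063,0.033,0.7,0,0,0],[0.063,0.033,0.8,0,0,0],[0.063,0.033,0.8,0,0,0]]' | egrep 'pos|force'
python3 -m creep '[[0.0,0.0,0,0,0,0],[0,0,0,0,0,0],[0,0,0,0,0,0],[0,0,0,0,0,0],[0,0,0,0,0,0]]' 0
python3 -m creep '[[0,0,-0.1,0,0,0],[0,0,-0.3,0,0,0],[0,0,-0.6,0,0,0],[0,0,-0.9,0,0,0],[0,0,-1,0,0,0],[0,0,-1,0,0,0],[0,0,-1,0,0,0]]'
python3 - <<'E'
from h import *
d=optics.get_image('wrist');cv2.imwrite('pics/w22.png',d['frame'][:,:,::-1])
d=optics.get_image('side');cv2.imwrite('pics/s22.png',cv2.resize(d['frame'][100:300,150:350,::-1],None,fx=3,fy=3))
E
python3 go.py 0.5444 0.352 0.12 0.2531
```

```text
tool_pos: [0.4661, 0.1255, 0.0021]
wrist_force: [0.2, -0.6, -0.7]
t: 34.82
tool_pos: [0.4688, 0.1271, 0.0057]
orientation: [-3.116, -0.393, -0.004]
wrist_force: [-0.9, 0.4, 2.4]
grip_width: 0.0227
t: 35.4
tool_pos: [0.468, 0.1267, 0.1254]
orientation: [-3.116, -0.392, -0.003]
wrist_force: [0.3, -0.2, -1.1]
grip_width: 0.0226
t 35.5 pos [0.467  0.126  0.1235] yaw 0.25 F [ 0.5  0.4 -1.2] q [ 0.6   0.22 -0.44 -0.   -0.92  1.22] w 0.0227
dist 0.2389 calls 2 turn [ 0.0001  0.0007 -0.001 ]
first:  [ 0.546 -0.833  0.013] [ 0.     0.001 -0.001]
then:   [ 0.548 -0.831  0.015]
```

View pics/w22.png

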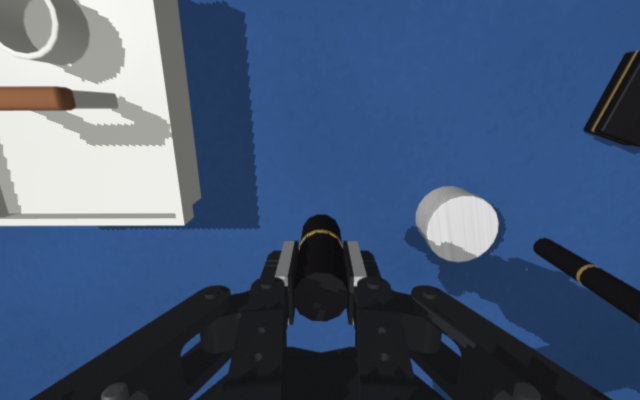

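View pics/s22.png

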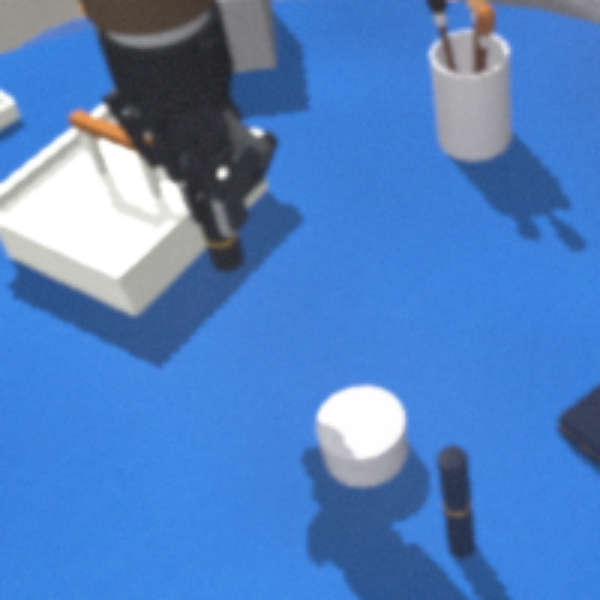

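```bash
python3 -m creep '[[0.1,-0.15,-0.05,0,0,0],[0.25,-0.4,-0.1,0,0,0],[0.4,-0.65,-0.1,0,0,0],[0.546,-0.833,-0.1,0,0,0]]' | egrep 'pos'
python3 -m creep '[[0.15,-0.25,0,0,0,0],[0.35,-0.5,0,0,0,0],[0.5,-0.75,0,0,0,0],[0.546,-0.833,0,0,0,0],[0.546,-0.833,0,0,0,0],[0.546,-0.833,0,0,0,0]]' | egrep 'pos'
python3 - <<'E'
from h import *
d=optics.get_image('wrist');im=d['frame'][:,:,::-1].copy()
def tr(P,x=.494,y=.339,a=.2531):
    P=np.array(P);c,s=np.cos(a),np.sin(a);return np.c_[c*P[:,0]-s*P[:,1]+x,s*P[:,0]+c*P[:,1]+y,P[:,2]]
cv2.polylines(im,[np.round(proj(d,tr(cyl(.022,.075,.075,.052)[:40]))).astype(int)],True,(0,0,255),1)
cv2.imwrite('pics/w23.png',im)
E
python3 go.py 0.5443 0.352 0.0 0.2531
```

```text
tool_pos: [0.5065, 0.241, 0.1352]
tool_pos: [0.5443, 0.3521, 0.1341]
t 36.38 pos [0.5444 0.3515 0.1348] yaw 0.25 F [ 0.  -1.4 -0.1] q [ 0.82  0.47 -0.02 -0.   -1.09  1.  ] w 0.0225
dist 0.1348 calls 2 turn [ 0.0006  0.0011 -0.0009]
first:  [ 0.002 -0.003  0.562] [ 0.001  0.001 -0.001]
then:   [ 0.    -0.002  0.562]
```

View pics/w23.png

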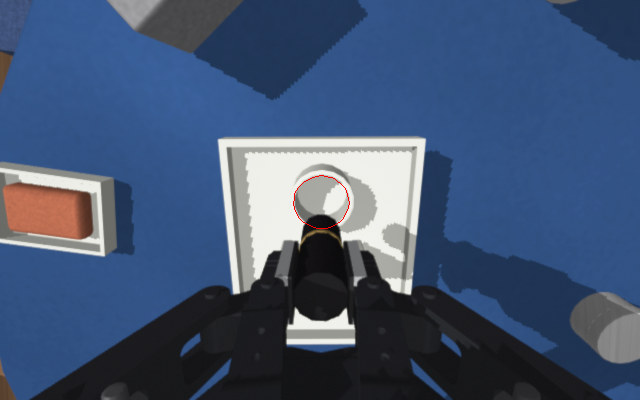

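```bash
python3 -m creep '[[0,0,0.12,0,0,0],[0,0,0.3,0,0,0],[0,0,0.48,0,0,0],[0,0,0.6,0,0,0],[0,0,0.65,0,0,0],[0,0,0.65,0,0,0]]' | egrep 'pos|force'
python3 -m creep '[[0,0,0.015,0,0,0],[0,0,0.015,0,0,0]]' | egrep 'pos|force'
python3 -m creep '[[0,0,0.015,0,0,0],[0,0,0.015,0,0,0]]' | egrep 'pos|force'
python3 - <<'E'
from h import *
d=optics.get_image('wrist');cv2.imwrite('pics/w24.png',d['frame'][:,:,::-1])
E
```

```text
tool_pos: [0.5443, 0.3505, 0.057]
wrist_force: [0.3, -0.7, 0.0]
tool_pos: [0.546, 0.3527, 0.0579]
wrist_force: [0.3, 0.5, 0.3]
tool_pos: [0.5456, 0.3529, 0.0557]
wrist_force: [-0.0, 0.9, -0.0]
```

View pics/w24.png

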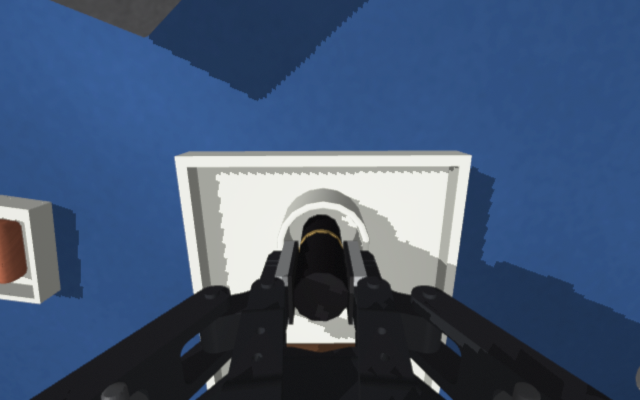

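```bash
python3 -m creep '[[0,0,0.015,0,0,0],[0,0,0.015,0,0,0]]' | egrep 'pos|force'
python3 -m creep '[[0,0,0.015,0,0,0],[0,0,0.015,0,0,0]]' | egrep 'pos|force'
python3 -m creep '[[0,0,0.01,0,0,0],[0,0,0.01,0,0,0]]' | egrep 'pos|force'
```

```text
tool_pos: [0.5453, 0.3527, 0.0531]
wrist_force: [-0.1, -0.5, -0.8]
tool_pos: [0.5456, 0.3529, 0.0518]
wrist_force: [-1.2, -0.4, 2.0]
tool_pos: [0.5457, 0.3529, 0.0517]
wrist_force: [-2.3, 0.7, 6.1]
```

```bash
python3 -m creep '[[0,0,-0.008,0,0,0],[0,0,-0.008,0,0,0],[0,0,-0.008,0,0,0],[0,0,-0.008,0,0,0],[0,0,-0.008,0,0,0]]' 0.5 | egrep 'pos|force|width'
python3 -m creep '[[0,0,-0.1,0,0,0],[0,0,-0.3,0,0,0],[0,0,-0.6,0,0,0],[0,0,-0.9,0,0,0],[0,0,-0.9,0,0,0],[0,0,-0.9,0,0,0]]' | egrep 'pos|force'
python3 - <<'E'
from h import *
d=optics.get_image('wrist');cv2.imwrite('pics/w25.png',d['frame'][:,:,::-1])
d=optics.get_image('side');cv2.imwrite('pics/s25.png',cv2.resize(d['frame'][80:260,100:280,::-1],None,fx=3.2,fy=3.2))
E
python3 go.py 0.6165 -0.125 0.15 -0.065
```

```text
tool_pos: [0.5453, 0.3525, 0.0507]
wrist_force: [0.2, -0.8, 0.5]
grip_width: 0.0426
tool_pos: [0.5468, 0.3539, 0.1634]
wrist_force: [-0.1, -0.0, -0.4]
t 38.78 pos [0.545  0.3525 0.1593] yaw 0.25 F [ 0.5 -0.5 -0.3] q [ 0.82  0.45  0.02 -0.   -1.13  1.  ] w 0.0424
dist 0.4829 calls 4 turn [-0.0001  0.0001  0.1003]
first:  [-0.102  1.001  0.019] [-0.   0.   0.1]
then:   [0.213 0.983 0.019]
```

View pics/w25.png

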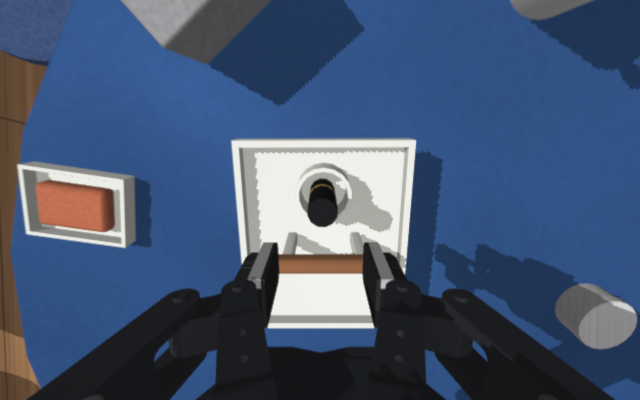

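View pics/s25.png

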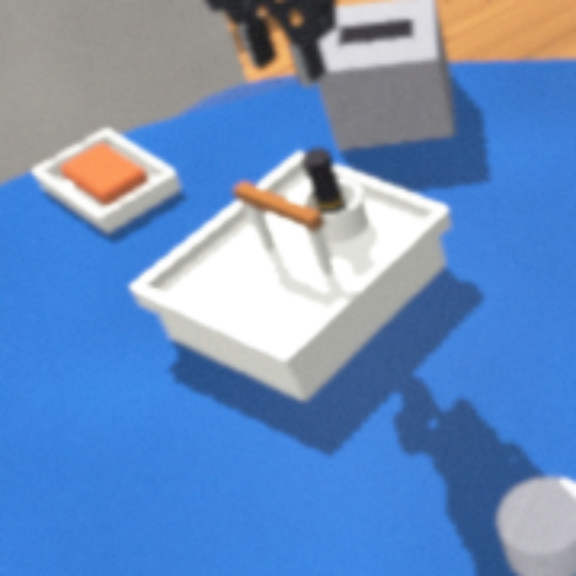

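```bash
python3 -m creep '[[-0.05,0.3,0,0,0,0.04],[-0.1,0.65,0,0,0,0.08],[-0.1,0.99,0,0,0,0.1],[-0.1,0.99,0,0,0,0.1]]' 0.8| egrep 'pos'
python3 -m creep '[[0.07,0.33,0,0,0,0],[0.14,0.66,0,0,0,0],[0.213,0.98,0,0,0,0]]' | egrep 'pos'
python3 -m creep '[[0.07,0.33,0,0,0,0],[0.14,0.66,0,0,0,0],[0.213,0.98,0,0,0,0]]' | egrep 'pos'
python3 go.py 0.59 -0.122 0.10 -0.065
```

```text
tool_pos: [0.5626, 0.2283, 0.1578]
tool_pos: [0.5803, 0.1139, 0.1577]
tool_pos: [0.5983, -0.0055, 0.1578]
t 39.62 pos [ 0.5983 -0.0055  0.1578] yaw -0.064 F [ 0.4  0.5 -0.2] q [ 0.26  0.37 -0.12 -0.   -1.08  1.25] w 0.0681
dist 0.1303 calls 1 turn [0.0003 0.0009 0.0005]
first:  [-0.006  0.973  0.482] [0.    0.001 0.   ]
then:   [-0.006  0.973  0.481]
```

```bash
python3 -m creep '[[0,0.33,0,0,0,0],[0,0.66,0.2,0,0,0],[0,0.9,0.4,0,0,0],[0,0.973,0.48,0,0,0],[0,0.973,0.48,0,0,0],[0,0.973,0.48,0,0,0]]' | egrep 'pos'
python3 - <<'E'
from h import *
d=optics.get_image('wrist');cv2.imwrite('pics/w26.png',d['frame'][:,:,::-1])
L=spotter.cut_out('wrist','compact');print(np.round(fit([(d,L[0]['mask'].astype(np.float32))],M['compact'],(.617,-.1246,-.06)),4))
E
python3 go.py 0.6168 -0.125 -0.028 -0.065
```

```text
tool_pos: [0.591, -0.1203, 0.1001]
[ 0.6156 -0.1264 -0.056   0.0351]
t 40.22 pos [ 0.5927 -0.119   0.1021] yaw -0.062 F [-0.   0.3  0.5] q [ 0.07  0.43 -0.18  0.   -0.96  1.44] w 0.0681
dist 0.1325 calls 2 turn [ 0.0001 -0.0004  0.0009]
first:  [0.101 0.019 0.542] [ 0.    -0.     0.001]
then:   [0.102 0.019 0.542]
```

View pics/w26.png

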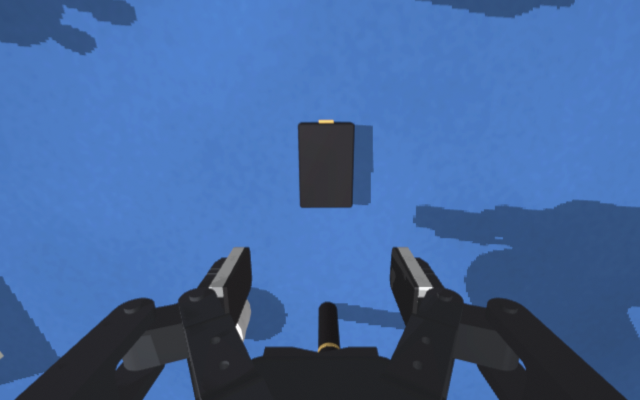

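```bash
python3 -m creep '[[0.1,0.038,0.15,0,0,0],[0.207,0.038,0.4,0,0,0],[0.207,0.038,0.65,0,0,0],[0.207,0.038,0.65,0,0,0]]' | egrep 'pos'
python3 -m creep '[[0,0,0.15,0,0,0],[0,0,0.3,0,0,0],[0,0,0.4,0,0,0],[0,0,0.4,0,0,0]]' | egrep 'pos|force'
python3 go.py 0.6165 -0.126 -0.026 -0.063
```

```text
tool_pos: [0.6131, -0.1241, 0.0185]
tool_pos: [0.6153, -0.1251, -0.0255]
wrist_force: [-1.0, 0.0, -0.2]
t 40.88 pos [ 0.6153 -0.1251 -0.0255] yaw -0.063 F [-1.   0.  -0.2] q [ 0.06  0.62 -0.22 -0.   -0.73  1.45] w 0.0683
dist 0.0016 calls 1 turn [0.     0.001  0.0001]
first:  [0.011 0.007 0.004] [0.    0.001 0.   ]
then:   [0.011 0.007 0.004]
```

```bash
python3 -m creep '[[0.01,0.006,0,0,0,0],[0.01,0.006,0,0,0,0],[0.01,0.006,0,0,0,0],[0.01,0.006,0,0,0,0],[0.01,0.006,0,0,0,0],[0.01,0.006,0,0,0,0]]' 0
python3 -m creep '[[0,0,-0.1,0,0,0],[0,0,-0.3,0,0,0],[0,0,-0.6,0,0,0],[0,0,-0.9,0,0,0],[0,0,-1,0,0,0],[0,0,-1,0,0,0]]' | egrep 'pos|force|width'
python3 -m creep '[[0,0,-0.2,0,0,0],[0,0,-0.4,0,0,0],[0,0,-0.6,0,0,0],[0,0,-0.6,0,0,0]]' | egrep 'pos|force|width'
python3 - <<'E'
from h import *
d=optics.get_image('wrist');cv2.imwrite('pics/w27.png',d['frame'][:,:,::-1])
E
python3 go.py 0.4456 0.3265 0.165 0.2531
```

```text
t: 41.38
tool_pos: [0.6193, -0.1267, -0.0223]
orientation: [3.14, -0.099, 0.006]
wrist_force: [-0.2, 1.2, 6.7]
grip_width: 0.044
tool_pos: [0.6203, -0.1271, 0.1013]
wrist_force: [0.2, -0.0, -0.6]
grip_width: 0.0442
tool_pos: [0.6198, -0.1274, 0.1727]
wrist_force: [0.4, -0.9, 0.9]
grip_width: 0.0442
t 42.27 pos [ 0.6185 -0.127   0.17  ] yaw -0.064 F [-0.4  0.1 -1.6] q [ 0.05  0.41 -0.02  0.   -1.13  1.45] w 0.0439
dist 0.4853 calls 4 turn [ 0.0001 -0.0015 -0.1009]
first:  [-0.42  -0.92   0.009] [ 0.    -0.001 -0.101]
then:   [-0.112 -1.005  0.01 ]
```

View pics/w27.png

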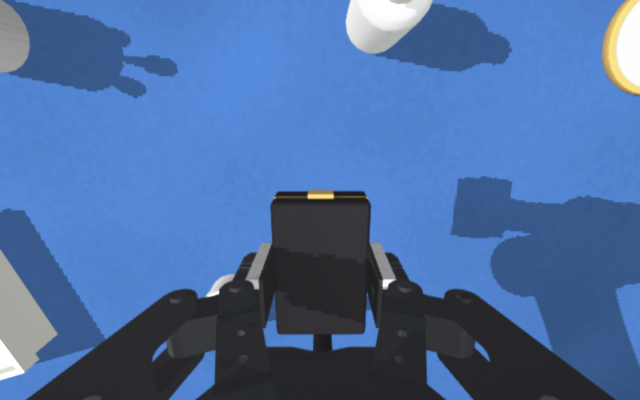

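```bash
python3 -m creep '[[-0.1,-0.2,0,0,0,-0.03],[-0.2,-0.5,0,0,0,-0.06],[-0.3,-0.75,0,0,0,-0.09],[-0.42,-0.92,0,0,0,-0.101],[-0.42,-0.92,0,0,0,-0.101]]' | egrep 'pos'
python3 -m creep '[[-0.04,-0.3,0,0,0,0],[-0.08,-0.6,0,0,0,0],[-0.11,-0.9,0,0,0,0],[-0.112,-1,0,0,0,0]]' | egrep 'pos'
python3 -m creep '[[-0.04,-0.3,0,0,0,0],[-0.08,-0.6,0,0,0,0],[-0.11,-0.9,0,0,0,0],[-0.112,-1,0,0,0,0]]' | egrep 'pos'
python3 go.py 0.4456 0.3265 0.165 0.2531
```

```text
tool_pos: [0.5709, -0.0105, 0.1659]
tool_pos: [0.5288, 0.1015, 0.1662]
tool_pos: [0.4864, 0.2144, 0.1665]
t 43.35 pos [0.4864 0.2144 0.1665] yaw 0.256 F [-1.1 -0.5 -0.7] q [ 0.72  0.25 -0.27 -0.   -1.05  1.11] w 0.0442
dist 0.1193 calls 1 turn [0.     0.0006 0.0009]
first:  [-0.092 -0.99   0.012] [0.    0.001 0.001]
then:   [-0.095 -0.99   0.012]
```

```bash
python3 -m creep '[[-0.04,-0.3,0,0,0,0],[-0.08,-0.6,0,0,0,0],[-0.092,-0.85,0,0,0,0],[-0.092,-0.99,0,0,0,0],[-0.092,-0.99,0,0,0,0],[-0.092,-0.99,0,0,0,0]]' | egrep 'pos'
python3 -m creep '[[0,0,0.15,0,0,0],[0,0,0.3,0,0,0],[0,0,0.4,0,0,0],[0,0,0.4,0,0,0],[0,0,0.4,0,0,0]]' | egrep 'pos'
python3 - <<'E'
from h import *
d=optics.get_image('wrist');cv2.imwrite('pics/w28.png',d['frame'][:,:,::-1])
E
python3 go.py 0.4456 0.3265 0.022 0.2531
```

```text
tool_pos: [0.4471, 0.324, 0.1663]
tool_pos: [0.4478, 0.3227, 0.1189]
t 44.32 pos [0.4482 0.3235 0.1199] yaw 0.252 F [ 0.5  0.6 -1. ] q [ 0.92  0.33 -0.28  0.   -0.95  0.9 ] w 0.0441
dist 0.0979 calls 1 turn [ 0.0001 -0.0001 -0.0002]
first:  [-0.015 -0.03   0.815] [ 0. -0. -0.]
then:   [-0.015 -0.03   0.815]
```

View pics/w28.png

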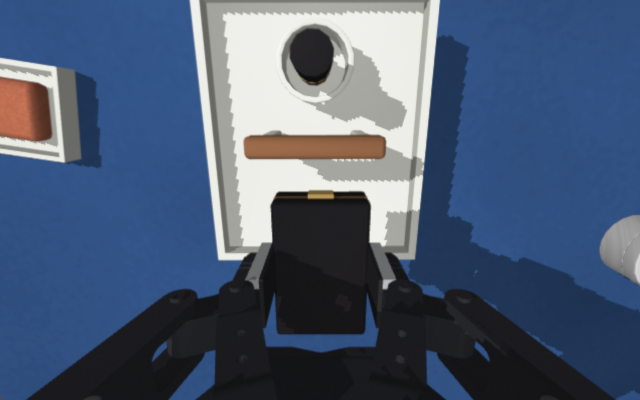

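Run:
```python
from h import *
d=optics.get_image('wrist');o=readout.get_obs();p=o['tool_pos'];Rc=R.from_rotvec(o['orientation'])
for h in(.044,.047): print([Rc.inv().apply(unproj(d,(r,321),p[2]+h)-p).round(4) for r in(201,333)])
c,s=np.cos(.2531),np.sin(.2531);q=p[:2]-[.494,.339];print('tray xy of TCP',c*q[0]+s*q[1],-s*q[0]+c*q[1])
```

```text
[array([ 0.033 ,  0.0002, -0.044 ]), array([-0.0375,  0.0002, -0.044 ])]
[array([ 0.0339,  0.0001, -0.047 ]), array([-0.035 ,  0.0002, -0.047 ])]
tray xy of TCP -0.04792524309771065 -0.003066749706218907
```

```bash
python3 -m creep '[[0,0,0.15,0,0,0],[0,0,0.35,0,0,0],[0,0,0.55,0,0,0],[0,0,0.7,0,0,0],[0,0,0.77,0,0,0],[0,0,0.77,0,0,0]]' | egrep 'pos|force'
python3 -m creep '[[0,0,0.012,0,0,0],[0,0,0.012,0,0,0]]' | egrep 'pos|force'
python3 -m creep '[[0,0,0.012,0,0,0],[0,0,0.012,0,0,0]]' | egrep 'pos|force'
```

```text
tool_pos: [0.4471, 0.3235, 0.026]
wrist_force: [0.2, -0.2, -0.2]
tool_pos: [0.4484, 0.3252, 0.0271]
wrist_force: [-0.6, -0.5, 0.0]
tool_pos: [0.4479, 0.3249, 0.0252]
wrist_force: [0.6, -0.9, -1.1]
```

```bash
python3 -m creep '[[0,0,0.012,0,0,0],[0,0,0.012,0,0,0]]' | egrep 'pos|force'
python3 -m creep '[[0,0,0.012,0,0,0],[0,0,0.012,0,0,0]]' | egrep 'pos|force'
python3 -m creep '[[0,0,0.01,0,0,0],[0,0,0.01,0,0,0]]' | egrep 'pos|force'
```

```text
tool_pos: [0.4479, 0.3249, 0.0237]
wrist_force: [-1.2, 0.2, 3.4]
tool_pos: [0.4479, 0.3249, 0.0237]
wrist_force: [-3.7, -2.1, 12.1]
tool_pos: [0.448, 0.3249, 0.0236]
wrist_force: [-6.6, -2.5, 19.0]
```

```bash
python3 -m creep '[[0,0,-0.022,0,0,0],[0,0,-0.022,0,0,0]]' | egrep 'pos|force|width'
python3 -m creep '[[0,0,0,0,0,0],[0,0,0,0,0,0],[0,0,0,0,0,0],[0,0,0,0,0,0]]' 0.72 | egrep 'pos|force|width'
python3 -m creep '[[0,0,-0.1,0,0,0],[0,0,-0.3,0,0,0],[0,0,-0.6,0,0,0],[0,0,-0.9,0,0,0],[0,0,-1,0,0,0],[0,0,-1,0,0,0]]' | egrep 'pos|force|width'
python3 - <<'E'
from h import *
d=optics.get_image('wrist');cv2.imwrite('pics/w29.png',d['frame'][:,:,::-1])
E
```

```text
tool_pos: [0.4478, 0.3249, 0.0237]
wrist_force: [-1.8, 1.6, 9.4]
grip_width: 0.0443
tool_pos: [0.4473, 0.3241, 0.0223]
wrist_force: [0.8, -0.6, 0.4]
grip_width: 0.0616
tool_pos: [0.4494, 0.3263, 0.147]
wrist_force: [-0.4, -0.1, 0.3]
grip_width: 0.0613
```

View pics/w29.png

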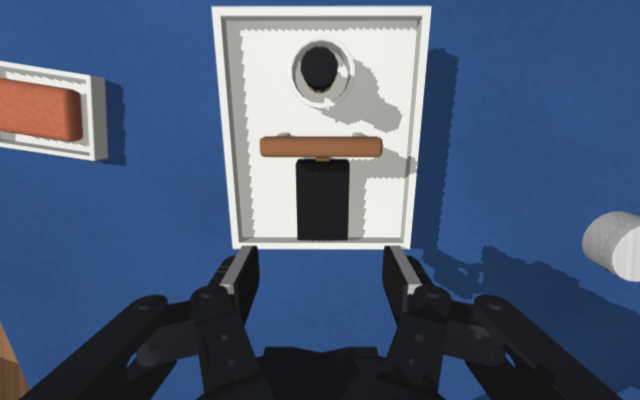

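```bash
python3 - <<'E'
from h import *
d=optics.get_image('wrist');c,s=np.cos(.2531),np.sin(.2531)
L=spotter.cut_out('wrist','compact')
for z in(.046,): 
    f=fit([(d,L[0]['mask'].astype(np.float32))],M['compact'],(.447,.325,.2531),z=z);q=np.array(f[:2])-[.494,.339];print(np.round(f,4),'tray',c*q[0]+s*q[1],-s*q[0]+c*q[1])
L=spotter.cut_out('wrist','upper_tray');print(np.round(fit([(d,L[0]['mask'].astype(np.float32))],M['upper_tray'],(.494,.339,.2531),z=.04),4))
d=optics.get_image('side');cv2.imwrite('pics/s29.png',cv2.resize(d['frame'][80:260,100:280,::-1],None,fx=3.2,fy=3.2))
E
python3 go.py 0.40 0.15 0.25 0.2531
```

```text
[0.445  0.3248 0.2595 0.0405] tray -0.051008661486175416 -0.0015256221161399023
[0.4955 0.3389 0.2552 0.1361]
t 46.95 pos [0.4467 0.3235 0.141 ] yaw 0.253 F [-0.1 -0.1 -0.1] q [ 0.92  0.31 -0.25 -0.   -1.01  0.9 ] w 0.0615
dist 0.2102 calls 2 turn [0.0006 0.001  0.0001]
first:  [-0.371  0.652 -0.452] [0.001 0.001 0.   ]
then:   [-0.369  0.651 -0.454]
```

View pics/s29.png

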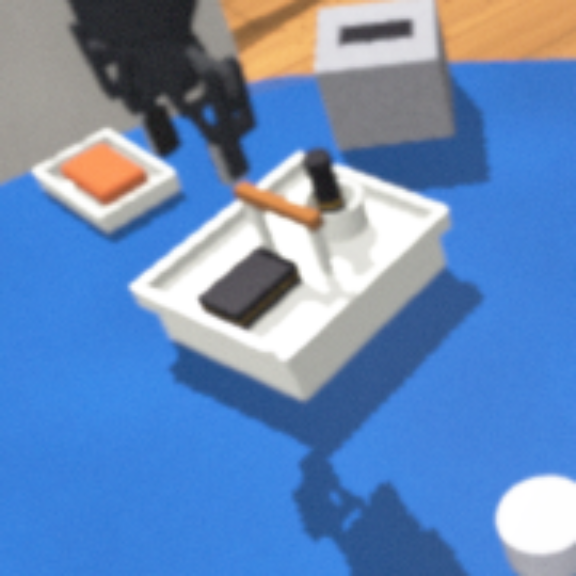

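Compact lies flat, centred in the open half; lipstick stands in the cup. I retract upward and check the whole scene.

```bash
python3 -m creep '[[0,0,-0.3,0,0,0],[0,0,-0.6,0,0,0],[-0.3,0.5,-0.8,0,0,0],[-0.37,0.8,-0.8,0,0,0],[-0.37,0.9,-0.8,0,0,0],[-0.37,0.9,-0.8,0,0,0]]' | egrep 'pos|force'
python3 -m creep '[[0,0.4,0,0,0,0],[0,0.8,0,0,0,0],[0,0.8,0,0,0,0],[0,0.8,0,0,0,0],[0,0.8,0,0,0,0]]' | egrep '^t|pos|force'
python3 - <<'E'
from h import *
for cam in('top','side'):
    d=optics.get_image(cam);cv2.imwrite(f'pics/{cam}30.png',d['frame'][:,:,::-1])
E
```

```text
tool_pos: [0.4303, 0.2041, 0.2391]
wrist_force: [0.4, 0.7, 0.1]
t: 47.87
tool_pos: [0.4555, 0.1152, 0.2377]
wrist_force: [0.5, 0.6, 0.2]
```

View pics/top30.png

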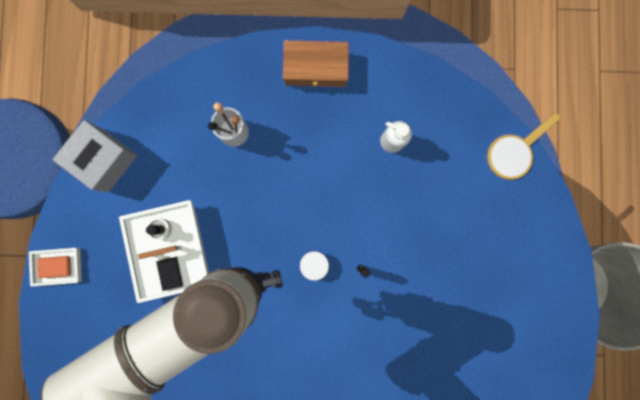

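View pics/side30.png

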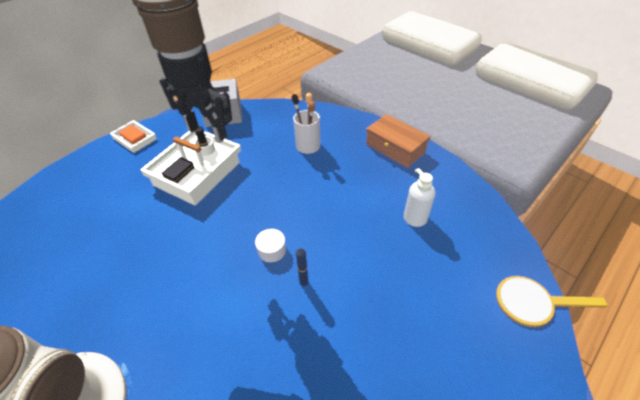

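The top view shows the stacked trays at about (165,250), with the lipstick at (158,228) and the compact at (170,273). The tin (314,266), mascara (363,270), bottle (396,137) and canister (229,127) are at the same pixels as at the start, and the arm is clear of everything.

Run:
```python
from station import job
print(job.sign_off())
```

```text
the job is handed in; nothing more can be done
None
```

The two-tier tray is packed in the order you asked, and I handed the job in at about 48 s of the 144 s allowed.

- **Lower tray:** the jar stands in the narrow bay and the curler lies flat in the wide bay.
- **Upper tray:** the camera fits put it within about 1–2 mm and under 1° of the lower tray's position. It met the rim at roughly 10 N and was then released.
- **Lipstick:** it stands upright in the cup.
- **Compact:** it lies flat, same side up, centred in the open half (tray x ≈ -51 mm).
- **Left alone:** the tin, mascara, pump bottle and canister are at the same pixels as at the start in the last top and side pictures.

**Checks that failed or disagreed:**
- **Jar grasp:** my first attempt closed on air just above the lid. The real fingertips sit about 33 mm behind the reported tool point. I found this by pressing the shut fingers on bare table (about 28 N, the highest reading I saw) and corrected every later height for it.
- **Cameras:** the top and side cameras differed by 2–4 mm in x, so I used values between them and checked each against the wrist camera. After stacking, the network's top-camera mask of the upper tray was unusable because the arm blocked the view.
- **After stacking:** the jar and curler could not be seen again once the upper tray covered them.

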